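# Zero the coating gauge, balance the heat sink on its domed probe, measure and store

### The job

Check the coating of the rectangular finned heat sink on the bench gauge: first press the long bar key (zero) while the domed probe is bare, then set the heat sink gently on the dome, fins up, so that it balances there about level by itself. With it balanced, press the round key (measure) and after that the square key (store), one key at a time, all the way down and letting each spring back. Never press the cross-shaped key, and leave the heat sink balanced on the dome and the other things on the bench where they are.

Things in the scene. Friction and masses are not known exactly. Their poses are not given: they have to be found in the camera images.
- gauge: Grey coating gauge, fixed, 250 mm wide (y). Black key panel in front (-x), sloped 30 degrees, 53 mm before to 45 mm behind the key row. Origin: on the table under the row's middle (panel 70 mm high there). The display head behind is 245 mm high; its brow, 160 to 245 mm up, reaches to 15 mm behind the row: no room straight above the keys, come in tilted, square to the panel.
- bar_top (a point): Zero key: long narrow bar, 36 mm along the row by 13 mm. White cap in the sloped row of four, 54 mm apart; their order changes from run to run. Point: centre of the cap's top face, 10 mm proud of the panel. Its z is the panel's outward normal, leaning 30 degrees from vertical towards the gauge's front (press along -z); y runs along the row.
- round_top (a point): Measure key: round, 26 mm across. White cap in the sloped row of four, 54 mm apart; their order changes from run to run. Point: centre of the cap's top face, 10 mm proud of the panel. Its z is the panel's outward normal, leaning 30 degrees from vertical towards the gauge's front (press along -z); y runs along the row.
- square_top (a point): Store key: square, 24 x 24 mm. White cap in the sloped row of four, 54 mm apart; their order changes from run to run. Point: centre of the cap's top face, 10 mm proud of the panel. Its z is the panel's outward normal, leaning 30 degrees from vertical towards the gauge's front (press along -z); y runs along the row.
- cross_top (a point): Erase key: plus-shaped cross, 28 mm across, arms 9 mm wide; leave it alone. White cap in the sloped row of four, 54 mm apart; their order changes from run to run. Point: centre of the cap's top face, 10 mm proud of the panel. Its z is the panel's outward normal, leaning 30 degrees from vertical towards the gauge's front (press along -z); y runs along the row.
- bar_key (a joint): Travel of the bar key in m: 0 up, 0.005 fully down; it springs back by itself; about 2 N starts it and 4.5 N holds it fully down.
- round_key (a joint): Travel of the round key in m: 0 up, 0.005 fully down; it springs back by itself; about 2 N starts it and 4.5 N holds it fully down.
- square_key (a joint): Travel of the square key in m: 0 up, 0.005 fully down; it springs back by itself; about 2 N starts it and 4.5 N holds it fully down.
- cross_key (a joint): Travel of the cross key in m: 0 up, 0.005 fully down; it springs back by itself; about 2 N starts it and 4.5 N holds it fully down.
- stand: Probe stand fixed on the bench: grey round base 104 mm across and 15 mm high with a bare steel dome (hemisphere of 45 mm radius) on it, 60 mm high in all. Origin on the table under its axis.
- dome_top (a point): Highest point of the steel dome, 60 mm above the table.
- heatsink: Loose rectangular aluminium heat sink, 64 x 42 mm, 24 mm high, about 90 g: a flat 6 mm base plate with six upright fins running along its 64 mm length (its x). It starts on the table, fins up. Origin at the centre of its underside; z up; the outer fins are flush with the 42 mm width (y), so it can be gripped across y.
- screwdriver: Bystander, not part of the job: screwdriver with a yellow handle, about 170 mm long, lying flat on the table.
- capacitor: Bystander, not part of the job: black can-shaped capacitor, 35 mm across, 50 mm tall, standing.
- reel: Bystander, not part of the job: empty grey plastic reel, 58 mm across, 48 mm tall, standing on one flange.
- mug: Bystander, not part of the job: white mug, 80 mm across, 90 mm tall.
- transformer: Bystander, not part of the job: small mains transformer, dark steel core with a copper-coloured winding, about 50 x 40 x 40 mm.
- circuit_board: Bystander, not part of the job: green circuit board with black components, 70 x 100 mm, 20 mm high, lying flat.
Mind the look-alikes: they are no part of the job. Leave any pink look-alike of the heatsink alone.

How it is judged:
By the outcome, as a careful person would: the job done as asked, in the order asked, and still so for the second after the job is handed in, with the robot touching nothing.
It also fails if it takes over 70 s, if anything falls off the work surface, if the arm or the gripper's body presses on something with over 40 N, if the wrist force passes 120 N, or if a joint passes its speed limit or range.

### The arm

A 6-joint arm with a two-finger parallel gripper is mounted at the origin on the work surface. World frame = base frame: x ahead of the robot, y to its left, z up, the work surface at z = 0. Lengths are in mm, angles in degrees, forces in N, time in s.
With the tool pointing down it reaches from about 350 to 850 mm from the base axis. Payload 8.1 kg.
Tool frame: the origin (TCP) lies at the very end of the fingers, on their centre line; the grasp point (between the pads) lies 19 mm behind it; z points along the fingers, y is the direction in which the jaws open and shut (so a half turn about z gives the same grasp; the last joint's range is limited). The gripper opens to 85 mm and grips with 20 to 120 N. Pads are 22 mm wide; open, the fingers measure 114 mm over their backs; the gripper's body (76 mm by 85 mm) begins 54 mm behind the grasp point. The pads swing forward as they close: fully open they stand 13 mm farther back than shut.
Start: joints at [-73.19, 7.471, 85.268, -0, 87.261, -4.893], TCP at [221.903, -557.462, 198.592] pointing down, gripper open.
Joint ranges: [-169.43, 169.43], [-51.17, 129.36], [1.28, 143.12], [-76.62, 256.62], [0, 156.53], [-152.29, 152.29]. Speed limits (degrees/s): [136.94, 136.94, 159.86, 180, 180, 180].

### API

Orientations are given as [roll, pitch, yaw] about the fixed x, y, z axes, in that order (R = Rz(yaw) Ry(pitch) Rx(roll)).
In Python, from bench import r, eyes gives the robot as it stands. The module is installed in compiled form; this text tells all that it offers.
- The arm moves only by the tool play_rows, never from a script. Its argument "deltas" is a list of rows, each a list of 3 entries, a list of its own where there are three numbers: the shift along the tool's x, y, z in m, then the turn, a rotation vector about the tool's x, y, z in rad, then the closure, from 0 (fully open) to 1 (shut). A call has 1 to 8 rows; each row shifts and turns the pose as measured when the row begins, along the tool's axes as they then stand; what a row does not reach is not made up. A row lasts 1/8 s, in which the tool goes at most 62.5 mm and 10.7 degrees, less where a joint would pass 70% of its speed; a pose out of reach is approached as far as the arm can. A call with a gripper value outside its range is refused whole. The fingers move at their own pace and stop on an object; "force" is the grip in N (left out, the last holds). Time passes only in rows, so rows that do not move let the fingers close. It gives the time, the measured TCP pose, the force and the opening at its end, in the units of the state.
- r.sense(): the state, without advancing time (a new reading comes with each control period).
- eyes.snapshot(name): name is "scene" or "top"; returns the picture (384x512x3 uint8, red, green, blue); there is no depth.
- eyes.get_calibration(name): a dict with "mtx" (3x3 intrinsics, pixels), "R" (3x3) and "t" (3): a world point X has camera coordinates R X + t. Camera axes: x right, y down, z forward; pixel columns grow to the right and rows downward; lengths in mm; the calibration is good to about 2 mm. A picture is of the moment at which its call begins. get_calibration takes no time and is no camera call.
- r.hand_in(): hands the job in, once; it reports no verdict.
The state is a dict: "time": time; "joint_pos": joint angles; "qd": joint speeds; "joint_efforts": joint torques, N m; "tool_pos": TCP position; "tcp_rot": TCP orientation; "ft_force": force on the tool from outside, world axes, zero at the start; "wrist_torque": the same for the moment, N m; "finger_gap": finger opening in mm.
Only numpy, scipy, OpenCV 4.12 (cv2) and the standard library are available. Lean on these libraries where they do the work, as an engineer would, in place of code of your own. Each camera call takes 0.05 s, during which the arm holds its last target. There are 200 camera calls.

## Working session

There is one attempt and no reset: what is moved stays moved. The work goes in short steps, Python scripts to look and compute and a tool call to move; the robot and the scene stay as the last step left them, time stands still between calls to the robot, and variables do not carry over. Pictures are saved under pics/ and viewed, about 8 in all and at most 12, crops included, and the job is handed in when it is done.

Besides the shell and the picture viewer there is one more tool, called after ">>>" as a command line: name --argument value ..., lists and objects as JSON in quotes. play_rows: Moves the arm, as the interface text tells. Its arguments: {"type":"object","properties":{"deltas":{"type":"array"},"force":{"type":"number"}},"required":["deltas"]}

```bash
mkdir -p pics
python3 - <<'E'
from bench import r,eyes
import cv2,numpy as np
for n in("scene","top"):
    im=eyes.snapshot(n); cv2.imwrite(f"pics/{n}0.png",im[:,:,::-1])
    cv2.imwrite(f"pics/{n}0b.png",cv2.resize(im[:,:,::-1],(800,600),interpolation=cv2.INTER_CUBIC))
    c=eyes.get_calibration(n); print(n,c["mtx"].round(1).tolist(),c["R"].round(3).tolist(),c["t"].round(1).tolist(),(-c["R"].T@c["t"]).round(0))
print(r.sense())
E
```

```text
scene [[471.8, 0.0, 267.8], [0.0, 471.8, 186.0], [0.0, 0.0, 1.0]] [[-0.97, -0.242, -0.013], [-0.154, 0.657, -0.738], [0.187, -0.714, -0.675]] [545.6, 170.9, 1202.4] [331. 878. 945.]
top [[439.5, 0.0, 259.3], [0.0, 439.5, 195.0], [0.0, 0.0, 1.0]] [[0.008, -1.0, 0.017], [-0.995, -0.009, -0.095], [0.095, -0.016, -0.995]] [-28.5, 544.3, 1095.1] [ 438.   -6. 1142.]
{'time': 0.1, 'joint_pos': array([-7.31892415e+01,  7.51153867e+00,  8.53232266e+01, -4.39012456e-04,
        8.72620454e+01, -4.89324581e+00]), 'qd': array([-0.0096614 , -0.04911974, -0.08641948, -0.08433915,  0.10693597,
        0.07781714]), 'joint_efforts': array([ 7.82983316e-04, -5.70951712e+01, -5.01940978e+01, -1.47705123e-04,
        8.09996476e-03, -5.04625223e-05]), 'tool_pos': array([ 221.74228498, -556.92525972,  197.63969231]), 'tcp_rot': array([-1.79903505e+02, -7.82102549e-03,  2.17040191e+01]), 'ft_force': array([-0.17498387, -0.42071195, -0.06776923]), 'wrist_torque': array([-0.04321553, -0.00216037, -0.01287453]), 'finger_gap': 85.18080034589235}
```

View pics/top0b.png

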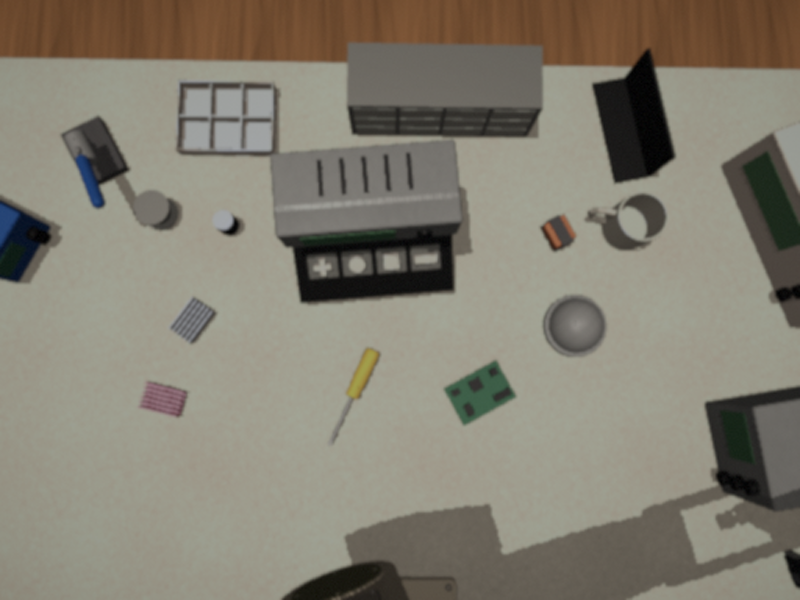

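View pics/scene0b.png

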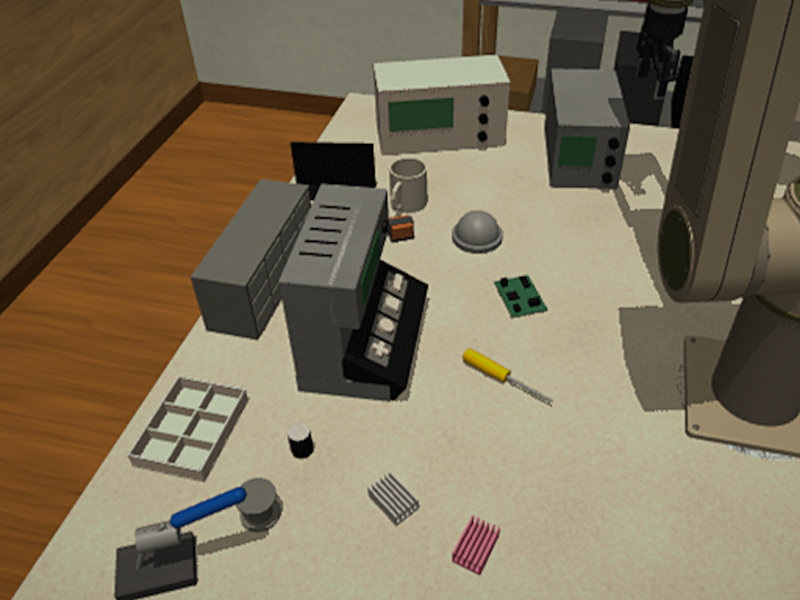

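The top view shows the keys from left (+y) to right: cross (322,267), round (357,264), square (391,261), bar (425,259). The dome is at (576,324). There are two candidates for the heat sink: the grey one at (193,320) and the pink look-alike at (163,398). The grey aluminium one fits the description. Next I measure and confirm it in a crop.

```bash
cat > h.py <<'E'
import numpy as np,cv2
from bench import r,eyes
C={n:eyes.get_calibration(n) for n in("scene","top")}
def ray(n,uv):
    c=C[n];d=c["R"].T@np.linalg.inv(c["mtx"])@np.array([uv[0],uv[1],1.]);return -c["R"].T@c["t"],d/np.linalg.norm(d)
def onz(n,uv,z):
    o,d=ray(n,uv);return o+d*(z-o[2])/d[2]
def proj(n,X):
    c=C[n];p=c["mtx"]@(c["R"]@np.asarray(X,float)+c["t"]);return p[:2]/p[2]
def tri(a,b):
    (o1,d1),(o2,d2)=ray("top",a),ray("scene",b)
    s=np.linalg.lstsq(np.c_[d1,-d2],o2-o1,rcond=None)[0]
    p,q=o1+d1*s[0],o2+d2*s[1];return (p+q)/2,np.linalg.norm(p-q)
def blobs(mask,box,lo,hi):
    m=np.zeros(mask.shape,np.uint8);x0,x1,y0,y1=box;m[y0:y1,x0:x1]=mask[y0:y1,x0:x1]*255
    n,l,s,c=cv2.connectedComponentsWithStats(m)
    return [(c[i],s[i,4],(l==i).astype(np.uint8)) for i in range(1,n) if lo<=s[i,4]<=hi]
E
cat > m1.py <<'E'
from h import *
t=cv2.imread("pics/top0.png");s=cv2.imread("pics/scene0.png")
gt=cv2.cvtColor(t,6);gs=cv2.cvtColor(s,6)
a=sorted(blobs(gt>165,(189,291,153,190),20,400),key=lambda b:b[0][0])
b=sorted(blobs(gs>165,(225,272,168,240),20,400),key=lambda b:-b[0][1])
print([(x[0].round(1).tolist(),x[1]) for x in a]);print([(x[0].round(1).tolist(),x[1]) for x in b])
if len(a)==4==len(b):
    for x,y in zip(a,b): print("key",tri(x[0],y[0]))
# heat sink: difference to table colour in top crop
lab=cv2.cvtColor(t,cv2.COLOR_BGR2LAB).astype(float)
box=(105,142,185,224);ref=np.median(lab[185:224,105:142].reshape(-1,3),0)
d=np.linalg.norm((lab-ref)[:,:,1:],axis=2)*2+abs(lab-ref)[:,:,0]*.6
for x in blobs(d>14,box,100,900):
    cc=max(cv2.findContours(x[2],0,2)[0],key=cv2.contourArea);R=cv2.minAreaRect(cc);P=cv2.boxPoints(R)
    W=np.array([onz("top",p,24) for p in P]);print("sink",x[1],R,W.round(1).tolist(),W.mean(0),[np.linalg.norm(W[i]-W[i-1]) for i in range(4)])
crop=lambda im,x,y,k:cv2.resize(im[y[0]:y[1],x[0]:x[1]],None,fx=k,fy=k,interpolation=cv2.INTER_CUBIC)
A=crop(t,(85,145),(180,270),6);B=crop(s,(225,330),(290,380),4)
o=np.zeros((540,800,3),np.uint8);o[:540,:360]=A;o[:360,370:790]=B;cv2.imwrite("pics/c1.png",o)
K=np.zeros((600,800,3),np.uint8);k1=crop(t,(185,295),(145,195),6);K[:300,:660]=k1;k2=crop(t,(340,395),(180,235),5);K[305:580,:275]=k2;k3=crop(s,(220,276),(165,225),4);K[305:545,300:524]=k3;k4=crop(s,(285,325),(125,165),6);K[305:545,540:780]=k4
cv2.imwrite("pics/c2.png",K)
E
python3 m1.py
```

```text
[]
[([269.1, 227.5], np.int32(131)), ([243.0, 222.3], np.int32(33)), ([247.0, 207.2], np.int32(44)), ([250.6, 193.2], np.int32(42)), ([254.0, 179.9], np.int32(34)), ([263.8, 171.6], np.int32(141))]
sink 528 ((123.30001068115234, 204.6000213623047), (20.0, 27.0), 36.869895935058594) [[504.5, 361.1, 24.0], [559.9, 322.3, 24.0], [529.7, 280.7, 24.0], [474.5, 319.6, 24.0]] [517.15256648 320.9306593   24.        ] [np.float64(51.1730632958534), np.float64(67.65488716587359), np.float64(51.4443627053376), np.float64(67.51783578833806)]
```

View pics/c1.png

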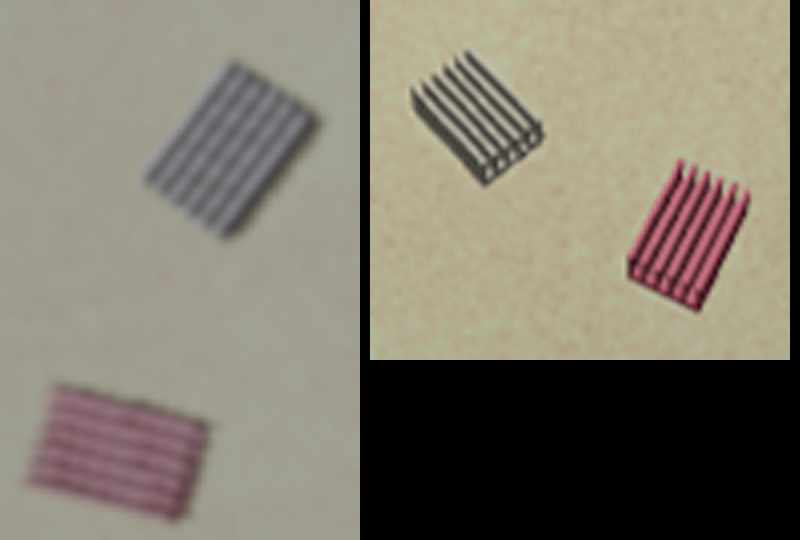

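View pics/c2.png

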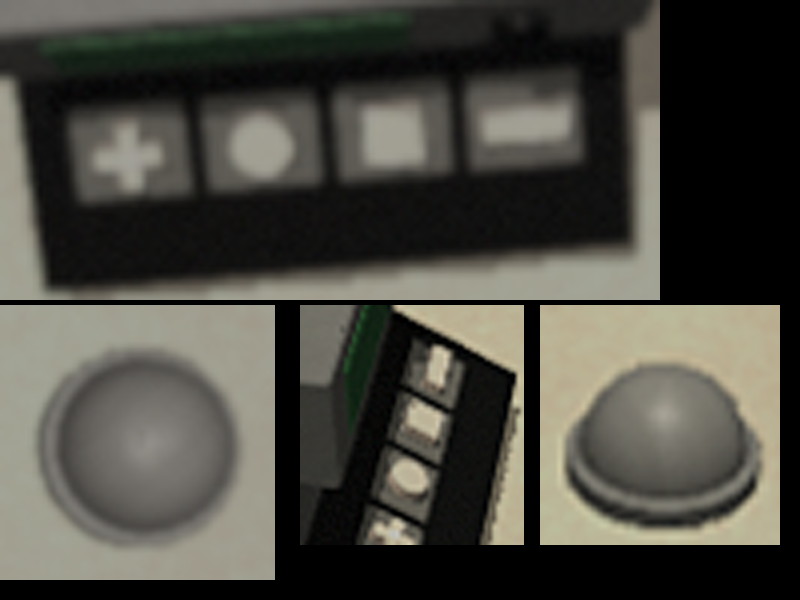

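The crop confirms the grey finned block at top-view pixel (123,204), fins up; the pink one is at (105,255). The key caps are clear: cross, round, square, bar from left to right. Now I refine the numbers.

```bash
cat > m2.py <<'E'
from h import *
t=cv2.imread("pics/top0.png");s=cv2.imread("pics/scene0.png")
gt=cv2.cvtColor(t,6);gs=cv2.cvtColor(s,6)
a=sorted([b for b in blobs(gt>135,(193,289,155,185),20,200)],key=lambda b:b[0][0])
b=sorted([b for b in blobs(gs>165,(225,262,168,240),20,80)],key=lambda b:-b[0][1])
print([(x[0].round(1).tolist(),x[1]) for x in a])
for n,x,y in zip(["cross","round","square","bar"],a,b): print(n,*[np.round(q,1) for q in tri(x[0],y[0])],onz("top",x[0],78.7).round(1))
K=np.array([onz("top",x[0],78.7) for x in a]);
if len(K)==4: print("pitch",np.diff(K,axis=0).round(1).tolist(), "yaw",np.degrees(np.arctan2(*(K[0]-K[3])[[1,0]]))-90)
# sink fin-top corners (crop read) + light mask
P=[(85+x/6-.4,180+y/6-.4) for x,y in [(232,62),(315,120),(225,238),(148,180)]]
W=np.array([onz("top",p,24) for p in P]);print("sinkcorners",W.round(0).tolist(),W.mean(0).round(1),[np.linalg.norm(W[i]-W[i-1]).round(1) for i in range(4)])
for i,j in((0,3),(1,2)): d=W[i]-W[j];print("fin dir",np.degrees(np.arctan2(d[1],d[0])))
P2=[(225+(x-370)/4-.4,290+y/4-.4) for x,y in [(467,52),(543,125),(485,170),(412,92)]]
W2=np.array([onz("scene",p,24) for p in P2]);print("scene fin tops",W2.round(0).tolist(),W2.mean(0).round(1),[np.linalg.norm(W2[i]-W2[i-1]).round(1) for i in range(4)])
for i,j in((0,1),(3,2)): d=W2[i]-W2[j];print("fin dir",np.degrees(np.arctan2(d[1],d[0])))
# dome
def arc(n,img,box,c0,r0,angs):
    g=cv2.GaussianBlur(cv2.cvtColor(img,6).astype(np.float32),(0,0),.7);pts=[]
    for th in np.radians(angs):
        rr=np.arange(r0-3,r0+3,.1);xs=(c0[0]+rr*np.cos(th)).astype(np.float32);ys=(c0[1]+rr*np.sin(th)).astype(np.float32)
        v=cv2.remap(g,xs[None],ys[None],1)[0];i=np.argmax(np.gradient(v));pts.append((xs[i],ys[i]))
    p=np.array(pts);A=np.c_[2*p,np.ones(len(p))];q=np.linalg.lstsq(A,(p**2).sum(1),rcond=None)[0]
    return q[:2],np.sqrt(q[2]+q[0]**2+q[1]**2)
ct,rt=arc("top",t,0,(369.4-.4,208.4-.4),17.6,range(0,360,10));cs,rs=arc("scene",s,0,(305,148),13.8,range(190,351,10))
print("dome",ct,rt,cs,rs,tri(ct,cs),onz("top",ct,15),onz("scene",cs,15))
E
python3 m2.py
```

```text
[([206.0, 170.7], np.int32(57)), ([228.1, 169.0], np.int32(70)), ([250.0, 167.2], np.int32(78)), ([272.7, 165.2], np.int32(63))]
cross [598.2 107.4  78.9] 0.7 [597.9 107.4  78.7]
round [603.   53.7  79.3] 1.0 [602.6  53.7  78.7]
square [6.081e+02 4.000e-01 7.910e+01] 0.9 [6.077e+02 3.000e-01 7.870e+01]
bar [613.9 -55.2  77.4] 0.8 [613.3 -55.2  78.7]
pitch [[4.8, -53.7, 0.0], [5.1, -53.4, 0.0], [5.5, -55.5, 0.0]] yaw 5.405874673407396
sinkcorners [[554.0, 322.0, 24.0], [530.0, 287.0, 24.0], [480.0, 323.0, 24.0], [504.0, 356.0, 24.0]] [517.1 321.9  24. ] [np.float64(60.5), np.float64(43.4), np.float64(61.9), np.float64(41.1)]
fin dir -33.548377052869505
fin dir -35.67080075766716
scene fin tops [[533.0, 296.0, 24.0], [479.0, 331.0, 24.0], [503.0, 365.0, 24.0], [556.0, 328.0, 24.0]] [517.8 330.   24. ] [np.float64(39.6), np.float64(64.1), np.float64(41.5), np.float64(64.2)]
fin dir -33.53828651613281
fin dir -35.22207854734261
dome [369.0064718  207.20710827] 18.12837911544567 [305.13637403 148.94154137] 14.663332252956646 (array([ 516.38294134, -308.84975268,   10.02852197]), np.float64(1.2504977583231716)) [ 516.65917613 -307.4464772    15.        ] [ 514.77603797 -302.58837545   15.        ]
```

```bash
cat > plan.py <<'E'
import sys,numpy as np
from scipy.linalg import expm,logm
from scipy.spatial.transform import Rotation as Ro
from bench import r
def T(p,e):
    M=np.eye(4);M[:3,:3]=Ro.from_euler("xyz",e,degrees=True).as_matrix();M[:3,3]=p;return M
def plan(p,e,n=0,frm=None):
    s=r.sense();A=T(s["tool_pos"],s["tcp_rot"]) if frm is None else T(*frm)
    D=np.linalg.inv(A)@T(p,e);w=Ro.from_matrix(D[:3,:3]).magnitude()
    n=n or int(max(np.ceil(np.linalg.norm(D[:3,3])/50),np.ceil(np.degrees(w)/9),1))
    S=np.real(expm(logm(D)/n));print(n,"rows of",(S[:3,3]/1000).round(4).tolist(),Ro.from_matrix(S[:3,:3]).as_rotvec().round(4).tolist())
    M=A.copy();print("via",[ (M:=M@S)[:3,3].round(0).astype(int).tolist() for _ in range(n)])
def st():
    s=r.sense();print("t",round(s["time"],2),s["tool_pos"].round(1),s["tcp_rot"].round(1),"F",s["ft_force"].round(2),"M",s["wrist_torque"].round(3),"gap",round(s["finger_gap"],1),"q",s["joint_pos"].round(0))
if __name__=="__main__":
    v=[float(x) for x in sys.argv[1:]];st();plan(v[:3],v[3:6],int(v[6]) if len(v)>6 else 0)
E
python3 plan.py 553.8 -60.8 182.4 180 -30 5.4 12
```

```text
t 0.1 [ 221.7 -556.9  197.6] [-179.9   -0.    21.7] F [-0.17 -0.42 -0.07] M [-0.043 -0.002 -0.013] gap 85.2 q [-73.   8.  85.  -0.  87.  -5.]
12 rows of [0.0362, -0.0334, 0.0098] [-0.0063, 0.0433, 0.0231]
via [[243, -512, 188], [266, -468, 180], [290, -425, 173], [315, -382, 167], [342, -339, 163], [369, -297, 161], [398, -256, 160], [428, -216, 161], [458, -176, 164], [489, -137, 168], [521, -98, 175], [554, -61, 182]]
```

>>> play_rows --deltas '[[[0.036,-0.033,0.01],[-0.006,0.043,0.023],1],[[0.036,-0.033,0.01],[-0.006,0.043,0.023],1],[[0.036,-0.033,0.01],[-0.006,0.043,0.023],1],[[0.036,-0.033,0.01],[-0.006,0.043,0.023],1],[[0.036,-0.033,0.01],[-0.006,0.043,0.023],1],[[0.036,-0.033,0.01],[-0.006,0.043,0.023],1],[[0.036,-0.033,0.01],[-0.006,0.043,0.023],1],[[0.036,-0.033,0.01],[-0.006,0.043,0.023],1]]'

```text
time: 1.1
tool_pos: [431.0, -210.0, 155.5]
tcp_rot: [179.6, -20.3, 10.4]
ft_force: [0.5, -0.3, -0.1]
finger_gap: 0.0
```

```bash
python3 plan.py 553.8 -60.8 182.4 180 -30 5.4
```

```text
t 1.1 [ 431.  -210.   155.5] [179.6 -20.3  10.4] F [ 0.49 -0.29 -0.11] M [-0.073  0.179  0.014] gap 0.0 q [-46. -28. 124.  17.  73.  30.]
4 rows of [0.0356, -0.0324, 0.0083] [-0.0076, 0.0421, 0.0198]
via [[461, -172, 160], [491, -134, 166], [522, -97, 173], [554, -61, 182]]
```

>>> play_rows --deltas '[[[0.036,-0.032,0.008],[-0.008,0.042,0.02],1],[[0.036,-0.032,0.008],[-0.008,0.042,0.02],1],[[0.036,-0.032,0.008],[-0.008,0.042,0.02],1],[[0.035,-0.033,0.008],[-0.008,0.042,0.02],1]]'

```text
time: 1.6
tool_pos: [556.1, -55.5, 182.8]
tcp_rot: [-179.9, -30.2, 5.0]
ft_force: [-0.1, -0.7, -0.4]
finger_gap: 0.1
```

```bash
python3 plan.py 601.1 -56.4 100.2 180 -30 5.4 3
```

```text
t 1.6 [556.1 -55.5 182.8] [-179.9  -30.2    5. ] F [-0.11 -0.66 -0.39] M [-0.014  0.207 -0.018] gap 0.1 q [-20. -30. 125.  15.  58.  60.]
3 rows of [-0.0009, 0.0017, 0.0313] [0.0003, -0.0014, -0.0019]
via [[571, -56, 155], [586, -56, 128], [601, -56, 100]]
```

>>> play_rows --deltas '[[[-0.001,0.002,0.031],[0,-0.001,-0.002],1],[[-0.001,0.002,0.031],[0,-0.001,-0.002],1],[[-0.001,0.001,0.022],[0,-0.001,-0.002],1],[[0,0,0],[0,0,0],1]]'

```text
time: 2.1
tool_pos: [597.8, -51.6, 107.0]
tcp_rot: [179.9, -30.1, 5.8]
ft_force: [0.3, -0.5, -0.4]
finger_gap: -0.1
```

```bash
python3 - <<'E'
from h import *
a=eyes.snapshot("top")[:,:,::-1];b=eyes.snapshot("scene")[:,:,::-1]
cr=lambda im,x,y:cv2.resize(im[y:y+100,x:x+66],(396,600),interpolation=2)
cv2.imwrite("pics/p1.png",np.hstack([cr(a,240,100),cr(b,215,120)]))
print(proj("top",[613.5,-55.2,78.5]),proj("top",r.sense()["tool_pos"]),proj("scene",r.sense()["tool_pos"]))
E
python3 plan.py 613.5 -55.2 78.5 180 -30 5.4 1
```

```text
[272.65548759 165.07186556] [271.9815598  169.05666081] [258.86316469 172.5757879 ]
t 2.2 [598.8 -52.2 109.6] [179.9 -30.3   5.8] F [-0.94 -0.05 -0.78] M [-0.015  0.212  0.006] gap 0.2 q [-17. -17. 124.  16.  46.  59.]
1 rows of [-0.0033, 0.0044, 0.0341] [-0.0013, -0.0056, 0.0067]
via [[614, -55, 78]]
```

View pics/p1.png

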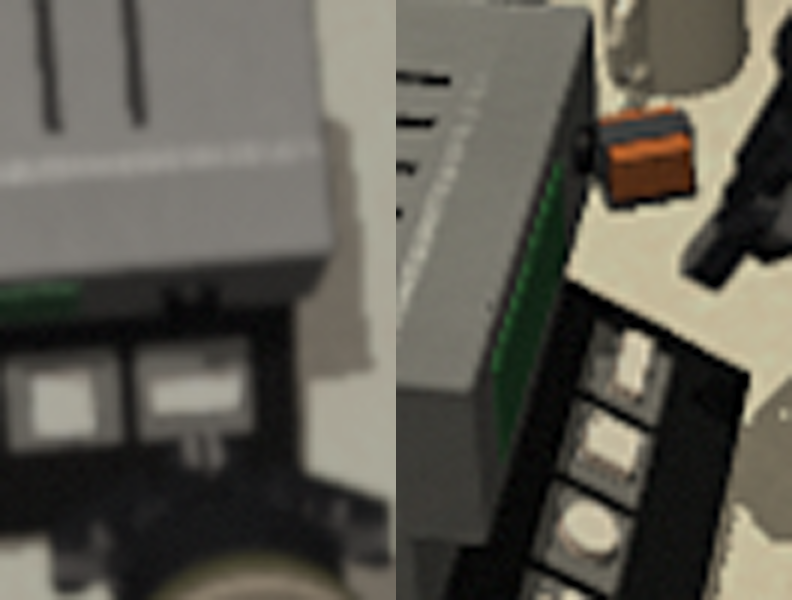

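The top view shows the pad tips at about (273.8,172), close to the bar. In the scene view the dark finger ends near (266,167), where I predicted the tip at (259,172.6). I enlarge that spot before pressing.

Run:
```python
from h import *
im=eyes.snapshot("scene")[:,:,::-1]
p=r.sense()["tool_pos"];from scipy.spatial.transform import Rotation as Ro
R=Ro.from_euler("xyz",r.sense()["tcp_rot"],degrees=True).as_matrix()
x0,y0=235,135;k=14
o=cv2.resize(im[y0:y0+42,x0:x0+56],None,fx=k,fy=k,interpolation=2).copy()
for d,c in((0,(0,0,255)),(19,(0,255,0)),(40,(255,0,0)),(73,(255,0,255))):
    u=proj("scene",p-R[:,2]*d);print(d,u);cv2.circle(o,tuple(int(v) for v in (u+.5-[x0,y0])*k),4,c,-1)
cv2.imwrite("pics/p2.png",o);from plan import st;st()
```

```text
0 [258.70141186 172.21654647]
19 [262.08101171 167.89886819]
40 [265.89297032 163.02882097]
73 [272.05190471 155.16034589]
t 2.25 [599.3 -52.5 110.6] [179.8 -30.4   5.9] F [0.24 0.27 0.41] M [ 0.011  0.28  -0.007] gap -0.1 q [-17. -17. 124.  16.  46.  59.]
```

View pics/p2.png

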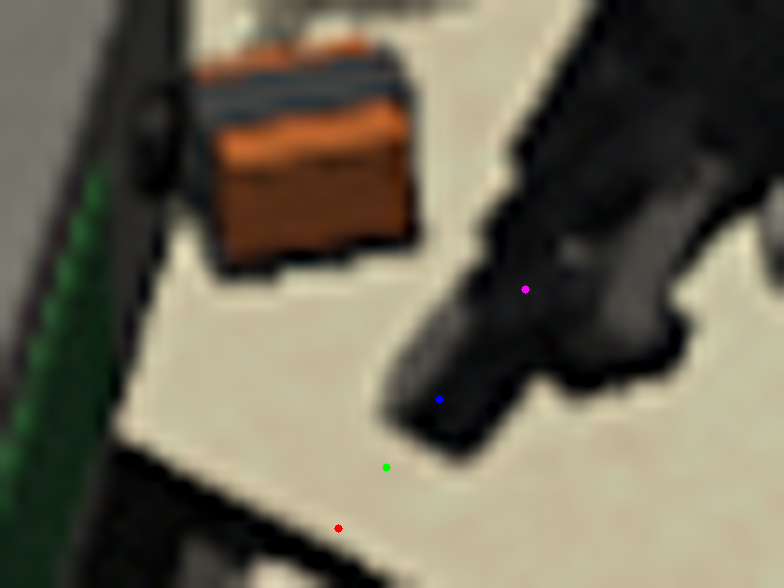

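Run:
```python
from h import *
from plan import st
im=eyes.snapshot("top")[:,:,::-1];st()
print(tri((273.4,172),(264.9,165.6)),tri((273.4,175),(264.9,165.6)))
o=np.hstack([cv2.resize(im[150:192,250:300],None,fx=12,fy=12,interpolation=2)]).copy()
for p in ([599.3,-52.5,110.6],):
    u=proj("top",p);cv2.circle(o,tuple(int(v) for v in (u+.5-[250,150])*12),3,(0,0,255),-1)
g=cv2.cvtColor(im,6);print(g[160:186,264:284])
cv2.imwrite("pics/p3.png",o)
```

```text
t 2.3 [599.6 -52.7 111.1] [179.8 -30.5   5.9] F [0.38 0.2  0.62] M [-0.032  0.343 -0.003] gap 0.1 q [-17. -17. 124.  16.  46.  59.]
(array([585.06451901, -54.76854503, 135.34607922]), np.float64(5.772440855481012)) (array([581.44425576, -54.31158707, 135.70098463]), np.float64(1.092927452095189))
[[ 91  93  94  93  93  94  94  94  92  85  71  66  68  72  80  80  72  48
   24  19]
 [ 97  98  99  99  99 100 100 101 100  97  91  88  89  95 103 101  88  60
   31  18]
 [100 104 109 110 112 114 117 119 122 122 120 119 117 121 127 122  98  69
   35  21]
 [103 118 128 132 135 139 143 146 150 150 150 148 147 147 151 141 107  70
   36  19]
 [108 132 148 154 156 159 161 163 165 165 165 164 164 164 162 149 110  71
   37  19]
 [109 137 160 165 166 166 167 167 168 168 167 167 167 167 165 149 106  72
   42  19]
 [105 136 161 167 167 167 167 167 167 167 166 166 165 165 161 143 101  75
   44  19]
 [101 130 156 162 162 162 161 161 161 161 158 154 153 151 144 127  93  75
   44  18]
 [ 95 116 137 142 139 137 136 136 136 136 133 126 125 124 116 105  90  78
   44  19]
 [ 91  99 105 105 105 100  99 100  99
[... 708 characters left out ...]
  23  21
   20  19]
 [ 21  20  19  21  19  22  25  27  28  27  35  38  34  28  23  24  23  22
   24  20]
 [ 21  21  20  21  22  22  24  25  26  26  26  24  23  19  20  23  25  23
   25  23]
 [ 25  24  20  22  23  24  22  25  26  23  21  19  19  18  19  24  23  24
   25  23]
 [ 23  22  24  26  25  21  23  26  25  21  21  19  17  16  20  19  20  24
   24  23]
 [ 26  24  28  27  24  25  24  24  22  20  20  19  21  19  19  21  20  20
   22  24]
 [ 28  29  31  29  28  22  25  23  24  24  21  23  24  25  23  23  23  24
   24  22]
 [ 32  32  29  28  23  24  24  22  24  25  23  23  23  24  25  22  23  25
   23  21]
 [ 31  31  27  23  22  23  22  20  20  21  24  24  25  23  23  22  24  24
   21  21]]
```

View pics/p3.png

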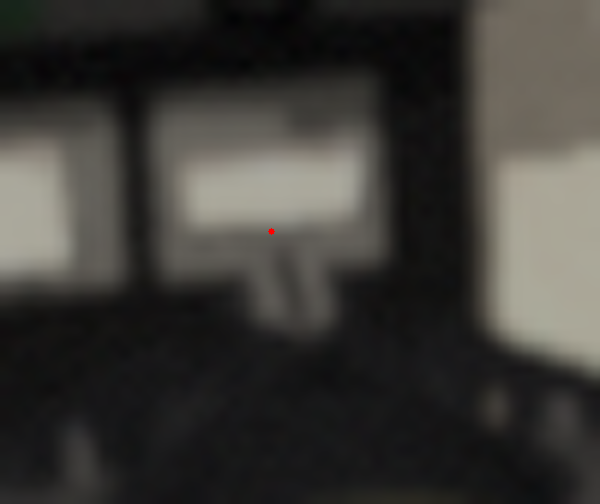

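Triangulating the visible tip gives (583,-54,135) against a reported TCP of (600,-53,111). The two lie on the same line, but the fingers appear to end about 29 mm short. I approach in small steps watching the force, so that contact settles which is right.

>>> play_rows --deltas '[[[-0.002,0.002,0.015],[-0.001,-0.006,0.007],1],[[0,0,0.01],[0,0,0],1],[[0,0,0.004],[0,0,0],1],[[0,0,0.0],[0,0,0],1],[[0,0,0.0],[0,0,0],1]]'

```text
time: 2.92
tool_pos: [615.1, -54.7, 89.7]
tcp_rot: [179.8, -30.5, 5.4]
ft_force: [-0.7, -0.7, -0.4]
finger_gap: 0.0
```

```bash
python3 plan.py 613.5 -55.2 78.5 180 -30 5.4 1
```

```text
t 2.92 [615.1 -54.7  89.7] [179.8 -30.5   5.4] F [-0.65 -0.72 -0.39] M [-0.037  0.233  0.009] gap 0.0 q [-17. -13. 123.  16.  43.  58.]
1 rows of [-0.0071, 0.0003, 0.0088] [0.0035, -0.0088, 0.0004]
via [[614, -55, 78]]
```

>>> play_rows --deltas '[[[-0.006,0,0.004],[0.003,-0.009,0],1],[[0,0,0.004],[0,0,0],1],[[0,0,0.004],[0,0,0],1]]'

```text
time: 3.3
tool_pos: [616.2, -54.9, 76.3]
tcp_rot: [179.9, -30.0, 5.4]
ft_force: [0.6, 0.8, -0.5]
finger_gap: -0.3
```

```bash
python3 plan.py 613.5 -55.2 78.5 180 -30 5.4 1
```

```text
t 3.3 [616.2 -54.9  76.3] [179.9 -30.    5.4] F [ 0.62  0.82 -0.5 ] M [-0.031  0.312  0.05 ] gap -0.3 q [-17. -11. 123.  17.  42.  58.]
1 rows of [-0.0013, 0.0001, -0.0032] [0.0007, -0.0003, 0.0006]
via [[614, -55, 78]]
```

Reported TCP is 3 mm past the cap with no force, so the tip really is short of the reported TCP. I continue with guarded steps.

>>> play_rows --deltas '[[[-0.001,0,0.005],[0,0,0],1],[[-0.001,0,0.005],[0,0,0],1],[[0,0,0.004],[0,0,0],1],[[0,0,0.003],[0,0,0],1]]'

```text
time: 3.8
tool_pos: [623.2, -54.0, 58.8]
tcp_rot: [180.0, -30.0, 5.4]
ft_force: [-0.0, -0.3, 0.4]
finger_gap: -0.4
```

```bash
python3 plan.py 613.5 -55.2 78.5 180 -30 5.4 1
python3 - <<'E'
from h import *
im=eyes.snapshot("scene")[:,:,::-1];im2=eyes.snapshot("top")[:,:,::-1]
o=np.hstack([cv2.resize(im[145:195,230:280],(400,400),interpolation=2),cv2.resize(im2[145:195,250:300],(400,400),interpolation=2)]);cv2.imwrite("pics/p4.png",o)
E
```

```text
t 3.8 [623.2 -54.   58.8] [180.  -30.    5.4] F [-0.03 -0.32  0.36] M [-0.046  0.29   0.016] gap -0.4 q [-16.  -8. 122.  17.  39.  57.]
1 rows of [0.0014, 0.0003, -0.0219] [0.0004, 0.0006, 0.0005]
via [[613, -55, 78]]
```

View pics/p4.png

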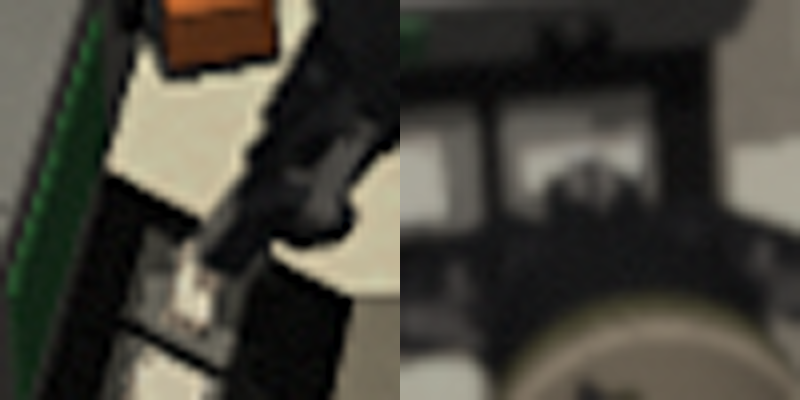

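The tip is just above the bar, centred in both views and not yet touching. I continue down in small steps.

>>> play_rows --deltas '[[[0,0,0.003],[0,0,0],1],[[0,0,0.003],[0,0,0],1]]'

```text
time: 4.15
tool_pos: [626.4, -53.8, 53.8]
tcp_rot: [180.0, -30.0, 5.4]
ft_force: [0.7, 0.1, 0.2]
finger_gap: -0.1
```

>>> play_rows --deltas '[[[0,0,0.002],[0,0,0],1]]'

```text
time: 4.28
tool_pos: [627.6, -53.7, 51.9]
tcp_rot: [180.0, -30.0, 5.4]
ft_force: [-0.5, -0.4, 0.1]
finger_gap: -0.2
```

>>> play_rows --deltas '[[[0,0,0.002],[0,0,0],1]]'

```text
time: 4.4
tool_pos: [628.7, -53.6, 50.1]
tcp_rot: [180.0, -30.0, 5.4]
ft_force: [-1.2, 0.0, 1.9]
finger_gap: -0.0
```

>>> play_rows --deltas '[[[0,0,0.002],[0,0,0],1],[[0,0,0.002],[0,0,0],1]]'

```text
time: 4.65
tool_pos: [630.7, -53.4, 46.5]
tcp_rot: [179.9, -30.0, 5.4]
ft_force: [-2.6, 0.7, 2.7]
finger_gap: 0.5
```

>>> play_rows --deltas '[[[0,0,0.002],[0,0,0],1]]'

```text
time: 4.78
tool_pos: [631.6, -53.3, 45.3]
tcp_rot: [179.9, -30.0, 5.5]
ft_force: [-36.0, -1.8, 33.9]
finger_gap: 0.0
```

>>> play_rows --deltas '[[[0,0,0.002],[0,0,0],1]]'

```text
time: 4.9
tool_pos: [631.9, -53.3, 45.0]
tcp_rot: [179.9, -29.9, 5.6]
ft_force: [-56.3, -1.4, 53.6]
finger_gap: -0.0
```

Fully down: the stop came hard after about 5 mm of travel (the force peaked near 78 N at the fingertips). I back off straight away; next time I stop at about 5 mm after contact.

>>> play_rows --deltas '[[[0,0,-0.008],[0,0,0],1],[[0,0,-0.02],[0,0,0],1],[[0,0,-0.03],[0,0,0],1],[[0,0,-0.03],[0,0,0],1]]'

```text
time: 5.4
tool_pos: [586.1, -57.1, 120.9]
tcp_rot: [-180.0, -29.7, 5.5]
ft_force: [0.4, 0.0, 0.7]
finger_gap: -0.3
```

```bash
python3 - <<'E'
from h import *
from plan import *
st()
b=cv2.imread("pics/top0.png").astype(float)
im=eyes.snapshot("top")[:,:,::-1]
cv2.imwrite("pics/t1.png",im)
# key caps back up & other scene change
for n,p in dict(cross=(206,170.7),round=(228.1,169),square=(250,167.2),bar=(272.7,165.2)).items():
    x,y=map(int,p);print(n,abs(im[y-6:y+3,x-6:x+7].astype(float)-b[y-6:y+3,x-6:x+7]).mean().round(1))
E
python3 plan.py 517 322 200 180 0 55.5; python3 plan.py 517 322 200 180 0 -124.5
```

```text
t 5.4 [586.1 -57.1 120.9] [-180.   -29.7    5.5] F [0.43 0.03 0.74] M [0.013 0.212 0.015] gap -0.3 q [-18. -20. 124.  16.  49.  59.]
cross 7.5
round 7.7
square 7.7
bar 7.5
t 5.45 [587.  -57.7 125.1] [179.9 -29.9   5.6] F [ 0.48 -0.89  2.32] M [-0.027  0.071 -0.004] gap -0.1 q [-19. -20. 124.  15.  49.  59.]
8 rows of [0.0173, -0.0468, -0.0066] [0.0285, -0.0609, -0.1064]
via [[594, -10, 139], [597, 39, 152], [595, 88, 162], [589, 137, 172], [578, 186, 180], [562, 233, 187], [542, 279, 194], [517, 322, 200]]
t 5.45 [587.  -57.7 125.1] [179.9 -29.9   5.6] F [ 0.48 -0.89  2.32] M [-0.027  0.071 -0.004] gap -0.1 q [-19. -20. 124.  15.  49.  59.]
15 rows of [-0.0274, -0.0144, -0.0115] [-0.0392, -0.0184, 0.1472]
via [[556, -46, 121], [528, -30, 119], [501, -10, 118], [479, 13, 118], [459, 40, 119], [444, 69, 122], [434, 100, 127], [428, 132, 132], [427, 165, 139], [431, 196, 147], [440, 227, 157], [453, 255, 167], [471, 281, 177], [492, 303, 189], [517, 322, 200]]
```

Bar pressed and released. Now the heat sink: yaw 145.5 keeps joint 6 in range. From contact, the real shut tip lies about 31 mm behind the reported TCP along the tool's z.

Run:
```python
from plan import *
plan([470,100,180],[180,0,75],8); plan([517,322,120],[180,0,145.5],8,([470,100,180],[180,0,75]))
```

```text
8 rows of [0.0022, -0.0252, -0.0081] [0.0396, -0.0569, -0.1478]
via [[582, -33, 133], [575, -8, 140], [564, 15, 147], [550, 37, 153], [533, 56, 160], [514, 74, 166], [493, 88, 173], [470, 100, 180]]
8 rows of [0.0267, 0.0141, 0.0075] [0.0, 0.0, -0.1538]
via [[491, 122, 173], [507, 147, 165], [520, 175, 158], [529, 204, 150], [533, 233, 143], [532, 264, 135], [527, 293, 128], [517, 322, 120]]
```

>>> play_rows --deltas '[[[0.002,-0.025,-0.015],[0.04,-0.057,-0.148],1],[[0.002,-0.025,-0.012],[0.04,-0.057,-0.148],1],[[0.002,-0.025,-0.008],[0.04,-0.057,-0.148],1],[[0.002,-0.025,-0.008],[0.04,-0.057,-0.148],1],[[0.002,-0.025,-0.008],[0.04,-0.057,-0.148],1],[[0.002,-0.025,-0.008],[0.04,-0.057,-0.148],1],[[0.002,-0.025,-0.008],[0.04,-0.057,-0.148],1],[[0.002,-0.025,-0.008],[0.04,-0.057,-0.148],1]]'

```text
time: 6.45
tool_pos: [461.5, 98.1, 191.2]
tcp_rot: [-179.5, 0.7, 77.0]
ft_force: [-0.3, -0.7, -1.6]
finger_gap: -0.3
```

```bash
python3 plan.py 517 322 110 180 0 145.5 8
```

```text
t 6.45 [461.5  98.1 191.2] [-179.5    0.7   77. ] F [-0.29 -0.73 -1.61] M [ 0.006 -0.058 -0.024] gap -0.3 q [  6. -12. 105.  -0.  88.  19.]
8 rows of [0.0263, 0.0158, 0.0099] [-0.0018, 0.0006, -0.1494]
via [[483, 120, 181], [500, 145, 171], [514, 172, 160], [524, 201, 150], [529, 232, 140], [529, 262, 130], [525, 293, 120], [517, 322, 110]]
```

>>> play_rows --deltas '[[[0.026,0.016,0.01],[-0.002,0,-0.149],0],[[0.026,0.016,0.01],[-0.002,0,-0.149],0],[[0.026,0.016,0.01],[-0.002,0,-0.149],0],[[0.026,0.016,0.01],[-0.002,0,-0.149],0],[[0.026,0.016,0.01],[-0.002,0,-0.149],0],[[0.026,0.016,0.01],[-0.002,0,-0.149],0],[[0.026,0.016,0.01],[-0.002,0,-0.149],0],[[0.026,0.016,0.01],[-0.002,0,-0.149],0]]'

```text
time: 7.45
tool_pos: [520.1, 329.0, 105.2]
tcp_rot: [179.9, 0.5, 147.7]
ft_force: [0.0, 0.4, -0.7]
finger_gap: 85.5
```

>>> play_rows --deltas '[[[0,0,0],[0,0,0],0],[[0,0,0],[0,0,0],0]]'

```text
time: 7.7
tool_pos: [518.7, 330.5, 103.1]
tcp_rot: [180.0, 0.4, 147.8]
ft_force: [0.5, 0.6, -0.7]
finger_gap: 85.6
```

Run:
```python
from h import *
from plan import *
st();plan([517,322,10],[180,0,145.5],3)
a=eyes.snapshot("scene")[:,:,::-1];b=eyes.snapshot("top")[:,:,::-1]
c=[];s=r.sense();R=T(s["tool_pos"],s["tcp_rot"])
for n,im,x,y in(("scene",a,200,260),("top",b,85,150)):
    o=cv2.resize(im[y:y+90,x:x+110],(550,450),interpolation=2)[:, :400].copy() if 0 else cv2.resize(im[y:y+90,x:x+80],(400,450),interpolation=2).copy()
    for d,col in((0,(0,0,255)),(-31,(0,255,0)),(-50,(255,0,0))):
        u=proj(n,(R@[0,0,d,1])[:3]);cv2.circle(o,tuple(int(v) for v in (u+.5-[x,y])*5),3,col,-1)
    u=proj(n,[517,322,24]);cv2.circle(o,tuple(int(v) for v in (u+.5-[x,y])*5),3,(255,255,0),-1)
    c.append(o)
cv2.imwrite("pics/s1.png",np.hstack(c))
```

```text
t 7.7 [518.7 330.5 103.1] [180.    0.4 147.8] F [ 0.48  0.63 -0.73] M [-0.003  0.008  0.028] gap 85.6 q [ 28.  13.  89.  -0.  78. -30.]
3 rows of [-0.0009, -0.0027, 0.031] [0.0001, 0.0021, 0.0134]
via [[518, 328, 72], [518, 325, 41], [517, 322, 10]]
```

View pics/s1.png

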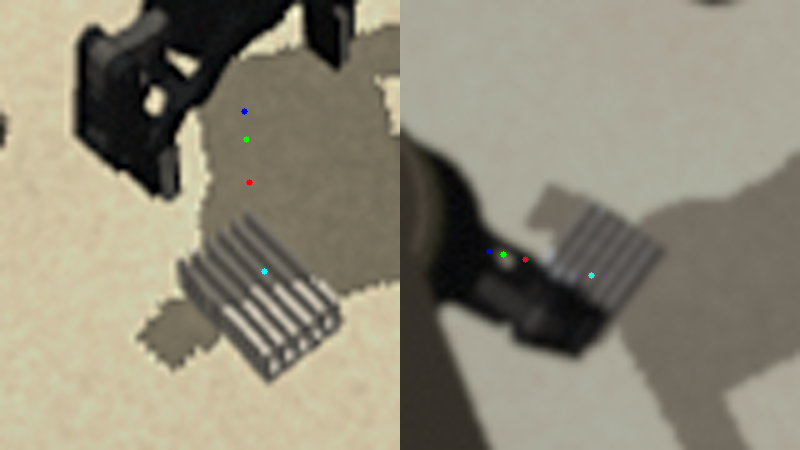

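The green dot (31 mm back) and the open tips agree with a tool about 31 mm shorter than reported, plus 13 mm when open. The cyan dot sits close to the sink's centre in both views. I descend accordingly to a reported z of about -30, which puts the open tips near z = 14.

>>> play_rows --deltas '[[[-0.001,-0.003,0.031],[0,0.002,0.014],0],[[-0.001,-0.003,0.031],[0,0.002,0.014],0],[[-0.001,-0.002,0.025],[0,0.002,0.013],0],[[0,0,0],[0,0,0],0]]'

```text
time: 8.3
tool_pos: [521.2, 319.1, 17.4]
tcp_rot: [179.7, 0.2, 144.9]
ft_force: [0.0, 0.6, 0.4]
finger_gap: 85.6
```

```bash
python3 plan.py 517.3 323.3 -30 180 0 145.5 3
```

```text
t 8.3 [521.2 319.1  17.4] [179.7   0.2 144.9] F [0.02 0.6  0.41] M [ 0.014 -0.014 -0.018] gap 85.6 q [ 27.  18.  93.  -0.  69. -28.]
3 rows of [0.0019, 0.0004, 0.0158] [0.0018, 0.0011, -0.0036]
via [[520, 320, 2], [519, 322, -14], [517, 323, -30]]
```

>>> play_rows --deltas '[[[0.002,0,0.015],[0.002,0.001,-0.004],0],[[0.002,0,0.012],[0.002,0.001,-0.003],0],[[0.001,0,0.0],[0,0,-0.003],0]]'

```text
time: 8.68
tool_pos: [519.5, 322.6, -8.1]
tcp_rot: [179.7, 0.2, 145.4]
ft_force: [-0.8, -0.8, 0.9]
finger_gap: 85.2
```

```bash
python3 plan.py 517.3 323.3 -30 180 0 145.5 3
```

```text
t 8.68 [519.5 322.6  -8.1] [179.7   0.2 145.4] F [-0.81 -0.81  0.86] M [0.007 0.049 0.015] gap 85.2 q [ 27.  20.  94.  -0.  66. -28.]
3 rows of [0.0008, -0.0002, 0.0073] [0.0017, 0.0011, -0.0004]
via [[519, 323, -15], [518, 323, -23], [517, 323, -30]]
```

>>> play_rows --deltas '[[[0.001,0,0.008],[0.002,0.001,0],0],[[0.001,0,0.007],[0.001,0.001,0],0],[[0,0,0.006],[0,0,0],0],[[0,0,0],[0,0,0],0]]'

```text
time: 9.18
tool_pos: [518.4, 324.6, -29.6]
tcp_rot: [179.8, 0.1, 145.5]
ft_force: [0.4, 0.6, -0.0]
finger_gap: 85.5
```

Run:
```python
from h import *
from plan import *
st();plan([517.3,323.3,-30],[180,0,145.5],1)
a=eyes.snapshot("scene")[:,:,::-1];b=eyes.snapshot("top")[:,:,::-1]
cv2.imwrite("pics/s2.png",np.hstack([cv2.resize(a[270:350,210:290],(480,480),interpolation=2),cv2.resize(b[180:230,95:145],(320,320),interpolation=2)[0:480] if 0 else cv2.copyMakeBorder(cv2.resize(b[180:230,95:145],(320,320),interpolation=2),0,160,0,0,0)]))
```

```text
t 9.18 [518.4 324.6 -29.6] [1.798e+02 1.000e-01 1.455e+02] F [ 0.4   0.61 -0.  ] M [-0.024 -0.051 -0.024] gap 85.5 q [ 27.  21.  94.  -0.  64. -28.]
1 rows of [0.0001, -0.0017, 0.0004] [0.0032, 0.002, -0.0005]
via [[517, 323, -30]]
```

View pics/s2.png

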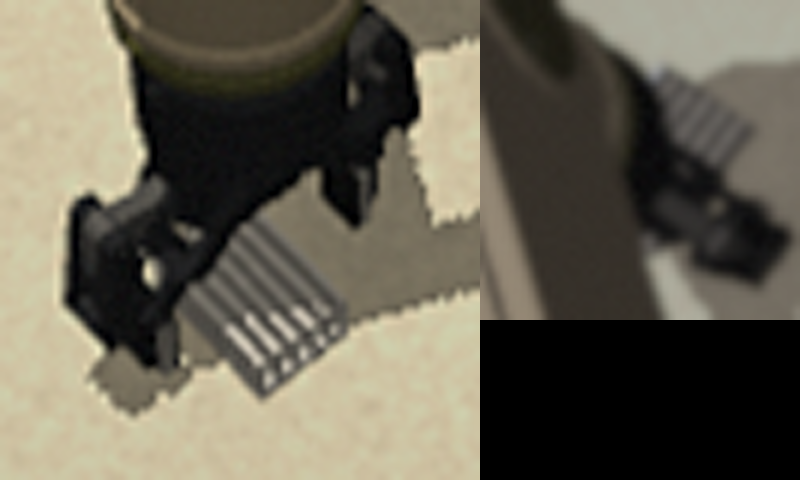

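The fingers straddle the sink across its width, tips near mid-height. Closing with a light grip.

>>> play_rows --deltas '[[[0,-0.001,0],[0,0,0],1],[[0,0,0],[0,0,0],1],[[0,0,0],[0,0,0],1],[[0,0,0],[0,0,0],1]]' --force 30

```text
time: 9.78
tool_pos: [519.1, 324.3, -27.7]
tcp_rot: [179.7, 0.2, 145.5]
ft_force: [-0.0, -0.8, -1.3]
finger_gap: 41.4
```

```bash
python3 plan.py 517.3 323.3 90 180 0 145.5 3
```

```text
t 9.78 [519.1 324.3 -27.7] [179.7   0.2 145.5] F [-0.03 -0.81 -1.28] M [-0.014 -0.03  -0.034] gap 41.4 q [ 27.  21.  94.  -0.  64. -28.]
3 rows of [0.0002, -0.0005, -0.0392] [0.0019, 0.0011, -0.0003]
via [[518, 324, 12], [518, 324, 51], [517, 323, 90]]
```

Gripped at 41.4 mm; with the sink on the table the reported TCP z is -27.7, so on the dome it should be about 32. Lifting, and going round in front of the gauge.

>>> play_rows --deltas '[[[0,0,-0.02],[0.002,0.001,0],1],[[0,0,-0.045],[0,0,0],1],[[0,0,-0.05],[0,0,0],1],[[0,0,-0.03],[0,0,0],1]]'

```text
time: 10.28
tool_pos: [516.2, 322.8, 121.7]
tcp_rot: [-179.9, -0.0, 145.5]
ft_force: [0.4, 0.4, -1.3]
finger_gap: 41.4
```

Run:
```python
from plan import *
st();a=([430,80,115],[180,0,112]);b=([430,-100,115],[180,0,98])
plan(*a,6);plan(*b,4,a);plan([516.5,-307,115],[180,0,82],5,b)
```

```text
t 10.28 [516.2 322.8 121.7] [-179.9   -0.   145.5] F [ 0.38  0.42 -1.35] M [-0.005 -0.004  0.006] gap 41.4 q [ 27.  12.  89.  -0.  80. -28.]
6 rows of [-0.0211, -0.0381, 0.0011] [-0.0003, 0.0, 0.0973]
via [[512, 280, 121], [504, 237, 119], [491, 195, 118], [474, 155, 117], [454, 116, 116], [430, 80, 115]]
4 rows of [-0.0432, -0.013, -0.0] [-0.0, -0.0, 0.0611]
via [[434, 35, 115], [436, -10, 115], [434, -55, 115], [430, -100, 115]]
5 rows of [-0.042, 0.0162, 0.0] [0.0, -0.0, 0.0559]
via [[452, -139, 115], [472, -180, 115], [489, -221, 115], [504, -264, 115], [517, -307, 115]]
```

>>> play_rows --deltas '[[[-0.021,-0.038,0.001],[0,0,0.097],1],[[-0.021,-0.038,0.001],[0,0,0.097],1],[[-0.021,-0.038,0.001],[0,0,0.097],1],[[-0.021,-0.038,0.001],[0,0,0.097],1],[[-0.021,-0.038,0.001],[0,0,0.097],1],[[-0.021,-0.038,0.001],[0,0,0.097],1]]'

```text
time: 11.02
tool_pos: [433.1, 78.6, 129.2]
tcp_rot: [178.9, 0.1, 111.3]
ft_force: [-0.9, -0.6, -1.0]
finger_gap: 41.1
```

>>> play_rows --deltas '[[[-0.043,-0.013,0],[0,0,0.061],1],[[-0.043,-0.013,0],[0,0,0.061],1],[[-0.043,-0.013,0],[0,0,0.061],1],[[-0.043,-0.013,0],[0,0,0.061],1]]'

```text
time: 11.52
tool_pos: [429.8, -105.6, 134.7]
tcp_rot: [178.5, 0.0, 97.0]
ft_force: [0.2, 0.3, -1.4]
finger_gap: 41.3
```

Run:
```python
from plan import *
st();plan([516.5,-307,100],[180,0,82],5)
```

```text
t 11.53 [ 429.8 -105.6  134.7] [178.5   0.   97. ] F [ 0.21  0.25 -1.37] M [-0.018 -0.012 -0.063] gap 41.3 q [-21. -17. 115.   1.  81. -28.]
5 rows of [-0.0407, 0.0166, 0.0072] [0.0053, -0.0007, 0.0522]
via [[451, -144, 128], [471, -183, 121], [488, -224, 114], [503, -265, 107], [516, -307, 100]]
```

```bash
cat > m3.py <<'E'
from h import *
from scipy.optimize import least_squares
t=cv2.imread("pics/top0.png");s=cv2.imread("pics/scene0.png")
def edge(n,img,z,R,c,angs,lo=-6,hi=6):
    g=cv2.GaussianBlur(cv2.cvtColor(img,6).astype(np.float32),(0,0),.6);P=[]
    for th in np.radians(angs):
        rr=np.arange(R+lo,R+hi,.25);X=[np.array([c[0]+q*np.cos(th),c[1]+q*np.sin(th),z]) for q in rr]
        uv=np.array([proj(n,x) for x in X],np.float32);v=cv2.remap(g,uv[None,:,0],uv[None,:,1],1)[0]
        i=np.argmax(np.gradient(v));P.append(X[i][:2])
    P=np.array(P);f=least_squares(lambda q:np.hypot(*(P-q).T)-R,c,loss="soft_l1")
    fr=least_squares(lambda q:np.hypot(*(P-q[:2]).T)-q[2],[*c,R],loss="soft_l1")
    return f.x.round(1),np.std(f.fun).round(2),fr.x.round(1)
c=[516.6,-307]
for k in range(2):
  print("top rim z15",edge("top",t,15,52,c,range(60,200,8)))
  print("scene rim z0",edge("scene",s,0,52,c,range(30,160,8)))
  print("scene rim z15?",edge("scene",s,15,52,c,range(-20,10,5)))
E
python3 m3.py
```

```text
top rim z15 (array([ 519.6, -301.5]), np.float64(2.75), array([ 513.8, -296.2,   46.4]))
scene rim z0 (array([ 516.1, -308.4]), np.float64(1.43), array([ 516.1, -308.6,   52.2]))
scene rim z15? (array([ 512.6, -310. ]), np.float64(0.98), array([ 545.7, -312.6,   19.6]))
top rim z15 (array([ 519.6, -301.5]), np.float64(2.75), array([ 513.8, -296.2,   46.4]))
scene rim z0 (array([ 516.1, -308.4]), np.float64(1.43), array([ 516.1, -308.6,   52.2]))
scene rim z15? (array([ 512.6, -310. ]), np.float64(0.98), array([ 545.7, -312.6,   19.6]))
```

The dome centre agrees between the two views: scene base rim (516.1,-308.6, fitted radius 52.2), top sphere outline (516.6,-307). Moving above it.

>>> play_rows --deltas '[[[-0.041,0.017,0.006],[0.005,0,0.052],1],[[-0.041,0.017,0.006],[0.005,0,0.052],1],[[-0.041,0.017,0.006],[0.005,0,0.052],1],[[-0.041,0.017,0.006],[0.005,0,0.052],1],[[-0.039,0.016,0.006],[0.005,0,0.052],1],[[0,0,0],[0,0,0],1],[[0,0,0],[0,0,0],1]]'

```text
time: 12.4
tool_pos: [520.4, -318.5, 116.6]
tcp_rot: [179.4, 0.0, 81.2]
ft_force: [0.3, 0.7, -0.5]
finger_gap: 41.6
```

Run:
```python
from plan import *
st();plan([516.3,-307.8,50],[180,0,82])
```

```text
t 12.4 [ 520.4 -318.5  116.6] [179.4   0.   81.2] F [ 0.26  0.67 -0.46] M [ 0.034 -0.016 -0.056] gap 41.6 q [-36.  11.  90.   0.  78. -28.]
2 rows of [0.005, -0.0031, 0.0333] [0.0055, 0.0004, -0.0066]
via [[518, -313, 83], [516, -308, 50]]
```

>>> play_rows --deltas '[[[0.005,-0.003,0.025],[0.006,0,-0.007],1],[[0.005,-0.003,0.02],[0.005,0,-0.007],1],[[0,0,0.01],[0,0,0],1],[[0,0,0],[0,0,0],1],[[0,0,0],[0,0,0],1]]'

```text
time: 13.02
tool_pos: [517.5, -305.7, 64.0]
tcp_rot: [179.8, 0.2, 82.3]
ft_force: [-0.4, 0.1, -0.2]
finger_gap: 41.5
```

Run:
```python
from plan import *
st();plan([516.3,-307.8,35],[180,0,82],2)
from h import *
b=eyes.snapshot("top")[:,:,::-1];a=eyes.snapshot("scene")[:,:,::-1];cv2.imwrite("pics/d1.png",np.hstack([cv2.resize(a[110:170,275:335],(400,400),interpolation=2),cv2.resize(b[180:240,340:400],(400,400),interpolation=2)]))
```

```text
t 13.03 [ 517.5 -305.7   64. ] [179.8   0.2  82.3] F [-0.44  0.13 -0.21] M [0.018 0.021 0.005] gap 41.5 q [-35.  13.  93.  -0.  73. -28.]
2 rows of [-0.0011, -0.0005, 0.0145] [0.002, 0.0013, 0.0025]
via [[517, -307, 50], [516, -308, 35]]
```

View pics/d1.png

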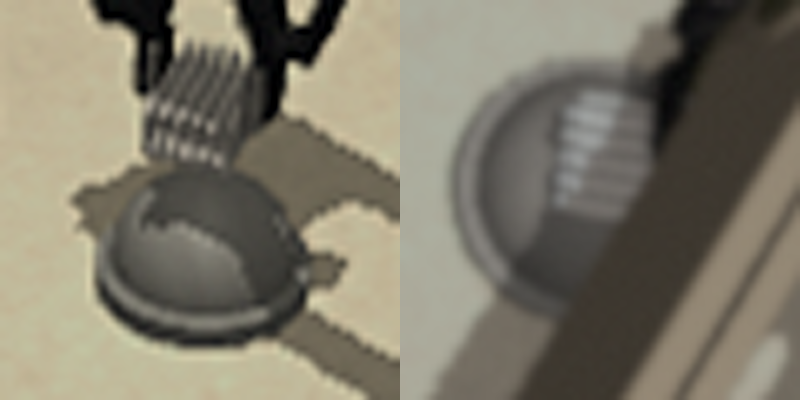

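The sink hangs level above the dome; its +y end edge is visible in the top view from about (365,193) to (363.5,210). I check that end against where it should be.

Run:
```python
from h import *
from plan import *
W=np.array([onz("top",p,115.7) for p in((364.8,193.1),(363.1,210.3))]);print(W,W.mean(0),np.linalg.norm(W[0]-W[1]))
M=T([517.5,-305.7,64],[179.8,.2,82.3]);print("expected end",(M@[32,0,-50,1])[:3],"pix",proj("top",(M@[32,21,-51.7,1])[:3]),proj("top",(M@[32,-21,-51.7,1])[:3]))
g=cv2.cvtColor(eyes.snapshot("top")[:,:,::-1],6);print(g[196:208:2,355:376])
print("scene pix of near-end corners: ",[ (proj("scene",(M@[32,y,z,1])[:3])-[275,110]).round(1)*6.667 for y in(-21,21) for z in(-27.7,-51.7)])
```

```text
[[ 542.89232129 -271.084401    115.7       ]
 [ 502.26877149 -266.4692168   115.7       ]] [ 522.58054639 -268.7768089   115.7       ] 40.88487157422358
expected end [ 521.63795778 -273.79238806  113.88768992] pix [367.12923793 193.31324377] [364.99939713 210.93693429]
[[108  89  81  82  86  92  95  94  91 102 125 138 143 145 142 138 133 128
  117 103  96]
 [ 79  79  85  91  96 101 101  94  81  93 113 127 145 150 153 153 142 121
  111 110 108]
 [ 81  89  95  99 104 106 101  85  83 111 138 148 153 153 148 135 115 105
  102  99  97]
 [ 88  94 100 104 108 111 110 103  93 108 126 137 144 139 128 114 105 104
  105 107 107]
 [ 92  98 103 106 109 112 112 105  96 112 131 146 145 126 114 113 111 109
  109 108 105]
 [ 93  99 102 107 112 114 107  91 108 136 143 136 117 107 105 103 105 107
  104 102 103]]
scene pix of near-end corners:  [array([224.6779, 172.0086]), array([227.3447, 129.3398]), array([137.3402, 152.6743]), array([139.3403, 110.0055])]
```

The top view puts the sink about 5 mm along +tool x, the scene view roughly 0-2 mm. I take 2.5 mm and check with the contact moment and then the tilt. Lowering gently.

>>> play_rows --deltas '[[[-0.004,-0.001,0.012],[0.003,0.002,0.002],1],[[0,0,0.01],[0,0,0],1],[[0,0,0],[0,0,0],1],[[0,0,0],[0,0,0],1]]'

```text
time: 13.68
tool_pos: [515.9, -310.5, 40.4]
tcp_rot: [179.9, 0.0, 82.1]
ft_force: [-0.3, 0.7, -0.8]
finger_gap: 41.5
```

Run:
```python
from plan import *
st();plan([516,-310.3,33],[180,0,82],1)
```

```text
t 13.68 [ 515.9 -310.5   40.4] [179.9   0.   82.1] F [-0.33  0.67 -0.77] M [ 0.037 -0.028  0.013] gap 41.5 q [-36.  15.  94.  -0.  71. -28.]
1 rows of [0.0002, 0.0001, 0.0074] [0.001, 0.0007, 0.0019]
via [[516, -310, 33]]
```

>>> play_rows --deltas '[[[0,0,0.004],[0,0,0],1],[[0,0,0.002],[0,0,0],1]]'

```text
time: 13.92
tool_pos: [516.2, -310.7, 34.5]
tcp_rot: [179.9, 0.1, 82.1]
ft_force: [0.6, -0.4, -1.3]
finger_gap: 41.4
```

>>> play_rows --deltas '[[[0,0,0.001],[0,0,0],1]]'

```text
time: 14.05
tool_pos: [516.2, -310.6, 33.5]
tcp_rot: [179.9, 0.1, 82.1]
ft_force: [0.8, -1.6, -0.7]
finger_gap: 41.4
```

>>> play_rows --deltas '[[[0,0,0.001],[0,0,0],1]]'

```text
time: 14.18
tool_pos: [516.3, -310.7, 32.5]
tcp_rot: [179.9, 0.1, 82.1]
ft_force: [0.2, -0.3, -0.5]
finger_gap: 41.8
```

>>> play_rows --deltas '[[[0,0,0.001],[0,0,0],1]]'

```text
time: 14.3
tool_pos: [516.4, -310.7, 31.9]
tcp_rot: [179.9, 0.1, 82.1]
ft_force: [-2.0, 2.2, 6.9]
finger_gap: 41.5
```

>>> play_rows --deltas '[[[0,0,0.001],[0,0,0],1]]'

```text
time: 14.42
tool_pos: [516.4, -310.8, 31.8]
tcp_rot: [179.9, 0.1, 82.1]
ft_force: [-5.1, 3.9, 9.7]
finger_gap: 41.4
```

```bash
python3 -c "from plan import st;st()"
```

```text
t 14.43 [ 516.4 -310.8   31.8] [1.799e+02 1.000e-01 8.210e+01] F [-5.09  3.86  9.68] M [0.628 0.951 0.027] gap 41.4 q [-36.  16.  94.  -0.  70. -28.]
```

Contact came at TCP z 31.9, as expected. I relax the press with zero rows, then open a little.

>>> play_rows --deltas '[[[0,0,0],[0,0,0],1],[[0,0,0],[0,0,0],1],[[0,0,0],[0,0,0],1]]'

```text
time: 14.8
tool_pos: [516.7, -310.9, 32.1]
tcp_rot: [179.9, 0.1, 82.1]
ft_force: [-0.1, 0.0, -1.1]
finger_gap: 41.2
```

```bash
python3 -c "from plan import st;st()"
```

```text
t 14.8 [ 516.7 -310.9   32.1] [1.799e+02 1.000e-01 8.210e+01] F [-0.14  0.04 -1.08] M [-0.012 -0.006  0.012] gap 41.2 q [-36.  16.  94.  -0.  70. -28.]
```

>>> play_rows --deltas '[[[0,0,0],[0,0,0],0.42],[[0,0,0],[0,0,0],0.42],[[0,0,0],[0,0,0],0.42],[[0,0,0],[0,0,0],0.42]]'

```text
time: 15.3
tool_pos: [516.8, -311.0, 32.1]
tcp_rot: [179.8, 0.1, 82.1]
ft_force: [0.9, 0.1, -0.4]
finger_gap: 49.4
```

Run:
```python
from plan import *
from h import *
st();b=eyes.snapshot("top")[:,:,::-1];a=eyes.snapshot("scene")[:,:,::-1];st()
cv2.imwrite("pics/d2.png",np.hstack([cv2.resize(a[110:170,275:335],(400,400),interpolation=2),cv2.resize(b[180:240,340:400],(400,400),interpolation=2)]))
```

```text
t 15.3 [ 516.8 -311.    32.1] [1.798e+02 1.000e-01 8.210e+01] F [ 0.89  0.14 -0.43] M [-0.024 -0.056  0.031] gap 49.4 q [-36.  16.  94.  -0.  70. -28.]
t 15.4 [ 516.7 -311.    32. ] [1.798e+02 1.000e-01 8.210e+01] F [-0.05 -0.78  0.13] M [ 0.069 -0.028  0.049] gap 49.5 q [-36.  16.  94.  -0.  70. -28.]
```

View pics/d2.png

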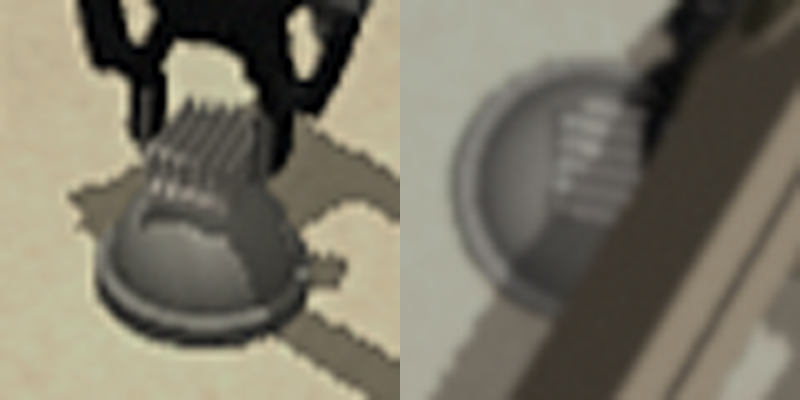

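Both pads are clear of the sink (gap 49.5 against 42), and it sits on the dome looking about level. That was picture 12, so from here I check with numbers only. Opening and lifting clear.

>>> play_rows --deltas '[[[0,0,0],[0,0,0],0],[[0,0,0],[0,0,0],0],[[0,0,-0.01],[0,0,0],0],[[0,0,-0.03],[0,0,0],0],[[0,0,-0.05],[0,0,0],0],[[0,0,-0.05],[0,0,0],0],[[0,0,-0.03],[0,0,0],0]]'

```text
time: 16.27
tool_pos: [514.5, -309.3, 206.1]
tcp_rot: [-179.9, -0.1, 82.1]
ft_force: [-0.5, -0.5, -0.2]
finger_gap: 85.6
```

Run:
```python
from plan import *
st();plan([430,-200,200],[180,0,70])
```

```text
t 16.27 [ 514.5 -309.3  206.1] [-1.799e+02 -1.000e-01  8.210e+01] F [-0.45 -0.52 -0.18] M [ 0.005 -0.003  0.002] gap 85.6 q [-36.   7.  84.  -0.  88. -28.]
3 rows of [0.0299, -0.0351, 0.0021] [-0.0007, -0.0002, 0.0705]
via [[484, -275, 204], [456, -238, 202], [430, -200, 200]]
```

Run:
```python
from plan import *
a=([440,-110,205],[180,-10,45]);plan(*a,6);plan([558,49.7,155],[180,-30,5.4],6,a)
```

```text
6 rows of [0.026, -0.025, 0.0019] [-0.0098, 0.028, 0.1077]
via [[493, -280, 204], [475, -249, 203], [461, -216, 202], [450, -181, 202], [443, -146, 203], [440, -110, 205]]
6 rows of [0.0266, -0.0146, 0.0173] [-0.0396, 0.0558, 0.1088]
via [[450, -79, 193], [465, -49, 182], [483, -21, 172], [505, 5, 164], [530, 29, 159], [558, 50, 155]]
```

>>> play_rows --deltas '[[[0.026,-0.025,0.002],[-0.01,0.028,0.108],0],[[0.026,-0.025,0.002],[-0.01,0.028,0.108],0.5],[[0.026,-0.025,0.002],[-0.01,0.028,0.108],1],[[0.026,-0.025,0.002],[-0.01,0.028,0.108],1],[[0.026,-0.025,0.002],[-0.01,0.028,0.108],1],[[0.026,-0.025,0.002],[-0.01,0.028,0.108],1]]'

```text
time: 17.02
tool_pos: [442.9, -107.7, 213.5]
tcp_rot: [179.2, -10.5, 43.7]
ft_force: [0.8, 0.3, 0.7]
finger_gap: -0.1
```

```bash
cat > bal.py <<'E'
from plan import *
from h import *
import sys
st();b=eyes.snapshot("top")[:,:,::-1].copy();a=eyes.snapshot("scene")[:,:,::-1].copy()
cv2.imwrite(f"pics/bt_{sys.argv[1]}.png",b);cv2.imwrite(f"pics/bs_{sys.argv[1]}.png",a)
if len(sys.argv)>2:
    for n,im in(("bt",b),("bs",a)):
        o=cv2.imread(f"pics/{n}_{sys.argv[2]}.png").astype(float);x,y=(340,180) if n=="bt" else (275,105)
        d=abs(im[y:y+60,x:x+60]-o[y:y+60,x:x+60]).mean(2);print(n,"mean diff",d.mean().round(2),"max",d.max(),"n>25:",(d>25).sum())
else:
    t0=cv2.imread("pics/top0.png");s0=cv2.imread("pics/scene0.png")
    for n,im,o,x,y in(("top",b,t0,345,185),("scene",a,s0,290,110)):
        d=np.abs(im.astype(float)-o).mean(2)[y:y+45,x:x+45];print(n,x,y)
        for row in cv2.cvtColor(im,6)[y:y+45,x:x+45][5:40]: print(" ".join(f"{v:3d}" for v in row))
E
python3 bal.py 1
```

```text
t 17.02 [ 442.9 -107.7  213.5] [179.2 -10.5  43.7] F [0.77 0.25 0.72] M [-0.069  0.06  -0.013] gap -0.1 q [-29. -22. 112.  10.  87.  17.]
top 345 185
169 169 169 169 169 169 168 169 169 168 166 162 157 154 147 135 125 121 121 116 111 107 106 106 108 110 113 116 121 125 132 141 148 155 163 166 167 167 166 165 166 167 166 165 164
170 169 169 169 169 168 168 168 168 167 159 146 136 135 129 122 115 107 103  99  92  89  89  91  92  96  99 102 104 107 114 122 129 139 153 162 166 167 166 166 166 167 166 166 163
169 170 170 169 169 168 167 167 165 160 148 129 122 122 116 107  99  89  85  84  85  84  85  87  88  88  88  90  90  93 100 107 114 124 138 152 162 166 167 167 167 167 167 165 164
170 170 170 170 169 168 166 161 151 142 134 124 116 107  98  87  82  81  83  87  88  91  92  94  95  93  93  93  91  91  91  95 101 108 120 135 152 163 166 167 166 166 166 165 165
168 169 169 170 170 167 161 146 128 123 124 119 104  87  81  80  82  85  89  93  95  98 103 109 110 107 106 103 101  98  95  94  93  94 101 116 134 153 163 166 166 165 165 163 164
168 168 168 169 169 165 152 131 119 121 118 105  8
[... 10963 characters left out ...]
  97 103 106 112 114 115 118 119 126 131 139 141 134 131 125 121 118 112 110 105 103 100  92  72 101 127 173 185 182 182 180 179 180 180 182 181 181 178 180 183
116  82  68  80  88  94  99 103 106 111 113 113 115 118 124 128 127 123 120 117 115 113 108 106 103 100  98  89  74  93 113 148 179 186 182 180 178 177 179 181 182 184 180 181 183
113  80  64  76  84  89  95 100 104 108 110 109 112 112 118 121 121 119 114 112 111 108 104 102  99  97  94  84  71  86 114 118 170 182 179 177 179 179 181 181 183 182 179 180 182
113  86  64  72  82  85  91  95 100 103 108 105 108 108 111 116 115 115 110 108 107 105 101  99  94  92  87  82  65  82 116 132 174 181 179 179 178 179 182 183 183 181 179 179 182
```

Run:
```python
from h import *
nL,nR=(297.7,132.5),(311.8,138.0); fL,fR=(303.2,123.8),(315,126.6)
tL,tR=(366.3,193.6),(363,211.3)
A=tri(tL,nL);B=tri(tR,nR);print("near corners",A[0].round(1),A[1].round(1),B[0].round(1),B[1].round(1),np.linalg.norm(A[0]-B[0]).round(1))
d=np.array([np.cos(np.radians(82)),np.sin(np.radians(82)),0]);nrm=np.array([-d[1],d[0],0])
for P,f in((A[0],fL),(B[0],fR)):
    o,q=ray("scene",f);s=nrm@(P-o)/(nrm@q);F=o+q*s;print("far",F.round(1),"len",((P-F)@d).round(1),"tilt deg",np.degrees(np.arctan2(P[2]-F[2],(P-F)@d)).round(1))
g=cv2.cvtColor(cv2.imread("pics/bt_1.png"),6)
for y in(196,202,207): print(g[y,358:400])
```

```text
near corners [ 540.7 -281.6   90.5] 7.2 [ 496.9 -275.4   81.5] 10.1 45.1
far [ 531.7 -345.3   80.2] len 64.4 tilt deg 9.1
far [ 490.5 -321.3   92.5] len 46.4 tilt deg -13.3
[ 81  86  90  95  94  91  95  99 102 114 130 134 135 136 133 136 134 128
 127 120 114 110 105 109 122 138 154 162 165 165 165 165 166 166 165 164
 164 165 165 165 165 165]
[104 106 109 111 105 100 112 118 124 137 145 149 151 148 145 141 139 140
 137 132 130 126 127 133 137 139 141 142 142 147 150 155 160 163 164 165
 165 165 166 165 163 163]
[107 112 115 113 111 121 134 130 133 139 138 135 134 130 132 135 137 141
 142 142 144 149 151 151 148 145 142 141 140 139 138 144 153 161 165 164
 164 163 163 164 165 165]
```

```bash
cat > prof.py <<'E'
from h import *
import sys
def prof(n,f,z,yaw=82.1,c=(516.3,-307.8),L=46,W=12,axis=0):
    g=cv2.imread(f).astype(np.float32).mean(2);a=np.radians(yaw);u=np.array([np.cos(a),np.sin(a)]);v=np.array([-u[1],u[0]])
    if axis: u,v=v,u
    s=np.arange(-L,L+1,2);out=[]
    for q in s:
        P=[proj(n,[*(np.array(c)+u*q+v*w),z]) for w in np.arange(-W,W+1,1)];P=np.array(P,np.float32)
        out.append(cv2.remap(g,P[None,:,0],P[None,:,1],1)[0].mean())
    return s,np.array(out)
if __name__=="__main__":
    for n,f in(("top",sys.argv[1]),("scene",sys.argv[2])):
        for z in(84,):
            for ax in(0,1):
                s,o=prof(n,f,z,axis=ax,W=12 if ax==0 else 20);print(n,"z",z,"axis",ax);print(" ".join(f"{a}:{b:.0f}" for a,b in zip(s,o)))
E
python3 prof.py pics/bt_1.png pics/bs_1.png
```

```text
top z 84 axis 0
-46:161 -44:161 -42:161 -40:161 -38:161 -36:160 -34:158 -32:153 -30:148 -28:143 -26:141 -24:141 -22:140 -20:139 -18:139 -16:139 -14:140 -12:141 -10:141 -8:141 -6:139 -4:138 -2:138 0:139 2:140 4:141 6:141 8:140 10:138 12:138 14:138 16:139 18:140 20:139 22:137 24:133 26:126 28:122 30:122 32:115 34:106 36:105 38:109 40:110 42:108 44:105 46:101
top z 84 axis 1
-46:163 -44:162 -42:161 -40:157 -38:150 -36:143 -34:134 -32:126 -30:119 -28:114 -26:115 -24:122 -22:132 -20:133 -18:128 -16:131 -14:141 -12:140 -10:132 -8:135 -6:144 -4:141 -2:134 0:138 2:145 4:140 6:134 8:141 10:147 12:141 14:135 16:143 18:146 20:130 22:108 24:98 26:102 28:107 30:107 32:106 34:106 36:106 38:106 40:106 42:106 44:109 46:112
scene z 84 axis 0
-46:178 -44:178 -42:179 -40:180 -38:180 -36:180 -34:180 -32:177 -30:172 -28:166 -26:157 -24:146 -22:135 -20:125 -18:118 -16:113 -14:110 -12:110 -10:111 -8:113 -6:113 -4:114 -2:114 0:114 2:113 4:112 6:111 8:110 10:112 12:115 14:116 16:117 18:115 20:108 22:98 24:89 26:81 28:79 30:81 32:86 34:91 36:98 38:108 40:118 42:125 44:127 46:124
scene z 84 axis 1
-46:175 -44:176 -42:176 -40:176 -38:177 -36:177 -34:177 -32:177 -30:177 -28:178 -26:179 -24:179 -22:167 -20:136 -18:108 -16:107 -14:123 -12:118 -10:104 -8:112 -6:125 -4:114 -2:103 0:115 2:124 4:111 6:102 8:116 10:124 12:109 14:104 16:123 18:126 20:103 22:79 24:71 26:84 28:110 30:144 32:168 34:176 36:177 38:176 40:176 42:176 44:176 46:175
```

Run:
```python
from h import *
a=np.radians(82.1);u=np.array([np.cos(a),np.sin(a)]);v=np.array([-u[1],u[0]])
from scipy.spatial.transform import Rotation as Ro
def corners(off,tilt):   # tilt>0: +u end up ; rolls on the dome so COM sits over the contact
    out={}
    for nm,(s,w,h) in dict(nearL_top=(32,-21,24),nearR_top=(32,21,24),farL_top=(-32,-21,24),farR_top=(-32,21,24),nearL_bot=(32,-21,0)).items():
        t=np.radians(tilt);d=s*np.cos(t)-h*np.sin(t)+off;z=60+s*np.sin(t)+h*np.cos(t)
        X=[*(np.array([516.3,-307.8])+u*d+v*w),z];out[nm]=(proj("scene",X).round(1).tolist(),proj("top",X).round(1).tolist())
    return out
for o,t in((0,0),(-3,0),(-3,5)): print(o,t,corners(o,t))
```

```text
0 0 {'nearL_top': ([296.0, 134.6], [364.7, 195.0]), 'nearR_top': ([309.1, 137.5], [362.6, 212.1]), 'farL_top': ([302.8, 123.3], [390.8, 198.8]), 'farR_top': ([315.5, 126.0], [388.7, 215.9]), 'nearL_bot': ([295.8, 140.8], [362.2, 195.9])}
-3 0 {'nearL_top': ([296.4, 134.0], [365.9, 195.2]), 'nearR_top': ([309.4, 136.9], [363.8, 212.3]), 'farL_top': ([303.1, 122.8], [392.0, 199.0]), 'farR_top': ([315.8, 125.5], [390.0, 216.1]), 'nearL_bot': ([296.1, 140.3], [363.4, 196.1])}
-3 5 {'nearL_top': ([296.6, 132.9], [367.1, 195.2]), 'nearR_top': ([309.7, 135.8], [365.0, 212.3]), 'farL_top': ([303.2, 123.2], [392.4, 199.2]), 'farR_top': ([315.9, 125.9], [390.4, 216.3]), 'nearL_bot': ([296.2, 139.5], [363.8, 196.0])}
```

The numbers hint at a tilt of a few degrees, with the -y end low. I measure the stripe direction of the fins in the scene view, and compare it with the picture where the sink hung level in the gripper.

```bash
cat > fin.py <<'E'
from h import *
def ang(g,cx,cy,half=4.5,s=6.667):
    g=cv2.GaussianBlur(g.astype(np.float32),(0,0),.35*s);gx=cv2.Sobel(g,5,1,0);gy=cv2.Sobel(g,5,0,1)
    x,y=int(cx),int(cy);h=int(half*s);w=cv2.getGaussianKernel(2*h,h/2);w=w@w.T
    a,b,c=[(w*q[y-h:y+h,x-h:x+h]).sum() for q in(gx*gx,gx*gy,gy*gy)]
    return (np.degrees(.5*np.arctan2(2*b,a-c))+90)%180
up=lambda im,x,y:cv2.resize(im[y:y+60,x:x+60],(400,400),interpolation=2)
G=lambda im:cv2.cvtColor(im,6)
if __name__=="__main__":
    import sys
    d1=G(cv2.imread("pics/d1.png"));d2=G(cv2.imread("pics/d2.png"))
    bs=G(up(cv2.imread("pics/bs_1.png"),275,110));bt=G(up(cv2.imread("pics/bt_1.png"),340,180))
    for dx,dy in((0,0),(5,-8),(-5,8),(8,3)):
        print("scene d1",ang(d1[:,:400],205+dx,85+dy).round(1),"d2",ang(d2[:,:400],208+dx,140+dy).round(1),"now",ang(bs,208+dx,140+dy).round(1),
          "| top d1",ang(d1[:,400:],215+dx/2,150+dy).round(1),"d2",ang(d2[:,400:],210+dx/2,150+dy).round(1),"now",ang(bt,240+dx,165+dy).round(1))
    a=np.radians(82.1);u=np.array([np.cos(a),np.sin(a)])
    for yaw in(82.1,80):
      a=np.radians(yaw)
      for t in(-8,-5,0,5,8):
        t=np.radians(t);D=np.array([np.cos(t)*np.cos(a),np.cos(t)*np.sin(a),np.sin(t)])*20
        for n,C0 in(("scene",[516,-310,84]),("top",[516,-310,84])):
            q=proj(n,np.array(C0)+D)-proj(n,np.array(C0)-D);print(yaw,round(np.degrees(t)),n,(np.degrees(np.arctan2(q[1],q[0]))%180).round(1),end=" ")
        print()
    q=proj("scene",np.array([517,-306,115])+20*np.array([*u,0]))-proj("scene",np.array([517,-306,115])-20*np.array([*u,0]));print("d1 pred level",np.degrees(np.arctan2(q[1],q[0]))%180)
E
python3 fin.py
```

```text
scene d1 117.3 d2 134.3 now 124.7 | top d1 133.9 d2 112.0 now 9.2
scene d1 113.6 d2 166.8 now 125.7 | top d1 122.7 d2 106.0 now 9.1
scene d1 121.1 d2 124.2 now 125.3 | top d1 140.9 d2 129.2 now 9.0
scene d1 112.9 d2 124.6 now 123.3 | top d1 128.1 d2 101.9 now 9.1
82.1 -8 scene 116.0 82.1 -8 top 7.5 
82.1 -5 scene 117.4 82.1 -5 top 7.9 
82.1 0 scene 120.1 82.1 0 top 8.4 
82.1 5 scene 123.3 82.1 5 top 9.0 
82.1 8 scene 125.7 82.1 8 top 9.3 
80 -8 scene 118.6 80 -8 top 9.5 
80 -5 scene 120.2 80 -5 top 9.9 
80 0 scene 123.1 80 0 top 10.5 
80 5 scene 126.6 80 5 top 11.1 
80 8 scene 129.1 80 8 top 11.5 
d1 pred level 120.57130442471656
```

The stripe angles (scene about 124.7, top 9.1) match a tilt of about 6.5° with the +y end up. It is balanced, but about 4 mm off centre. There is plenty of time, so I regrasp, level it and shift it before measuring.

```bash
python3 plan.py 516.5 -310.6 170 180 0 82.1 6
```

```text
t 17.12 [ 442.9 -106.4  213.8] [179.2 -10.5  43.9] F [ 0.78 -0.23  0.8 ] M [-0.098  0.071 -0.012] gap 0.1 q [-29. -23. 112.  10.  87.  17.]
6 rows of [-0.0244, 0.028, 0.0053] [0.0124, -0.0286, -0.1109]
via [[446, -143, 205], [453, -179, 196], [463, -214, 189], [477, -248, 182], [495, -280, 176], [516, -311, 170]]
```

>>> play_rows --deltas '[[[-0.024,0.028,0.002],[0.012,-0.029,-0.111],0],[[-0.024,0.028,0.002],[0.012,-0.029,-0.111],0],[[-0.024,0.028,0.005],[0.012,-0.029,-0.111],0],[[-0.024,0.028,0.005],[0.012,-0.029,-0.111],0],[[-0.024,0.028,0.005],[0.012,-0.029,-0.111],0],[[-0.024,0.028,0.005],[0.012,-0.029,-0.111],0],[[0,0,0],[0,0,0],0],[[0,0,0],[0,0,0],0]]'

```text
time: 18.12
tool_pos: [522.2, -319.7, 182.8]
tcp_rot: [179.8, 0.8, 84.0]
ft_force: [-0.6, -0.1, -0.7]
finger_gap: 85.4
```

```bash
python3 plan.py 516.5 -310.6 100 180 0 82.1 3
```

```text
t 18.12 [ 522.2 -319.7  182.8] [179.8   0.8  84. ] F [-0.58 -0.1  -0.68] M [ 0.052 -0.074  0.009] gap 85.4 q [-36.   9.  85.  -1.  85. -30.]
3 rows of [0.0031, -0.0023, 0.0276] [0.0013, 0.0049, 0.011]
via [[520, -317, 155], [518, -314, 128], [516, -311, 100]]
```

>>> play_rows --deltas '[[[0.003,-0.002,0.028],[0.001,0.005,0.011],0],[[0.003,-0.002,0.026],[0.001,0.005,0.011],0],[[0.003,-0.002,0.02],[0.001,0.005,0.011],0],[[0,0,0],[0,0,0],0],[[0,0,0],[0,0,0],0]]'

```text
time: 18.75
tool_pos: [517.5, -310.6, 111.5]
tcp_rot: [179.6, 0.1, 82.0]
ft_force: [0.3, -0.7, 1.2]
finger_gap: 85.5
```

```bash
python3 plan.py 516.6 -310.8 40 180 0 82.1 3
```

```text
t 18.75 [ 517.5 -310.6  111.5] [1.796e+02 1.000e-01 8.200e+01] F [ 0.29 -0.71  1.16] M [ 0.045 -0.038 -0.002] gap 85.5 q [-36.  11.  91.   0.  78. -28.]
3 rows of [-0.0001, -0.0004, 0.0238] [0.0022, 0.0005, -0.0007]
via [[517, -311, 88], [517, -311, 64], [517, -311, 40]]
```

>>> play_rows --deltas '[[[0,0,0.024],[0.002,0,0],0],[[0,0,0.024],[0.002,0,0],0],[[0,0,0.018],[0.002,0,0],0],[[0,0,0.004],[0,0,0],0],[[0,0,0.001],[0,0,0],0],[[0,0,0],[0,0,0],0]]'

```text
time: 19.5
tool_pos: [522.5, -314.2, 46.6]
tcp_rot: [179.4, 0.4, 82.0]
ft_force: [-0.2, 0.6, 0.6]
finger_gap: 85.4
```

```bash
python3 plan.py 516.7 -310.9 33 180 0 82.1 1
```

```text
t 19.5 [ 522.5 -314.2   46.6] [179.4   0.4  82. ] F [-0.21  0.63  0.6 ] M [ 0.075 -0.033  0.031] gap 85.4 q [-36.  15.  93.  -0.  71. -28.]
1 rows of [0.0026, -0.0064, 0.0135] [0.0107, 0.0071, -0.0017]
via [[517, -311, 33]]
```

>>> play_rows --deltas '[[[0.002,-0.006,0.006],[0.011,0.007,-0.002],0],[[0,0,0.004],[0,0,0],0],[[0,0,0.001],[0,0,0],0],[[0,0,0],[0,0,0],0]]'

```text
time: 20.0
tool_pos: [517.1, -311.8, 36.1]
tcp_rot: [180.0, 0.0, 82.1]
ft_force: [-0.2, -0.2, 0.2]
finger_gap: 85.4
```

```bash
python3 plan.py 516.7 -310.9 33 180 0 82.1 1
```

```text
t 20.0 [ 517.1 -311.8   36.1] [180.    0.   82.1] F [-0.23 -0.2   0.2 ] M [-0.001 -0.018  0.044] gap 85.4 q [-36.  16.  94.  -0.  71. -28.]
1 rows of [0.0008, -0.0006, 0.0031] [0.0006, 0.0005, 0.0004]
via [[517, -311, 33]]
```

>>> play_rows --deltas '[[[0.001,-0.001,0.003],[0,0,0],0],[[0,0,0],[0,0,0],0],[[0,0,0],[0,0,0],1],[[0,0,0],[0,0,0],1],[[0,0,0],[0,0,0],1],[[0,0,0],[0,0,0],1]]' --force 20

```text
time: 20.75
tool_pos: [516.6, -310.7, 33.3]
tcp_rot: [179.9, 0.0, 82.1]
ft_force: [-0.8, 0.2, 0.6]
finger_gap: 41.3
```

```bash
python3 -c "from plan import st;st()"
```

```text
t 20.75 [ 516.6 -310.7   33.3] [179.9   0.   82.1] F [-0.78  0.22  0.56] M [ 0.021  0.007 -0.002] gap 41.3 q [-36.  16.  94.  -0.  70. -28.]
```

>>> play_rows --deltas '[[[0,0,-0.008],[0,0,0],1],[[0.001,0,-0.004],[0,-0.05,0],1],[[0.0005,0,0],[0,-0.05,0],1],[[0,0,0],[0,0,0],1],[[0,0,0],[0,0,0],1]]'

```text
time: 21.38
tool_pos: [517.0, -309.8, 47.5]
tcp_rot: [179.9, 5.9, 82.1]
ft_force: [0.2, 0.1, -1.2]
finger_gap: 41.6
```

Run:
```python
from plan import *
from h import *
st()
s=r.sense();M=T(s["tool_pos"],s["tcp_rot"]);A=T([516.6,-310.7,33.3],[179.9,0,82.1])
e=Ro.from_matrix(A[:3,:3].T@M[:3,:3]).as_rotvec();print("turn",e.round(3))
# COM at grasp ~5 mm towards -u of the dome axis
a=np.radians(82.1);u=np.array([np.cos(a),np.sin(a),0]);
com=np.array([516.3,-307.8,60])-5*u+[0,0,9.5]
now=M@np.linalg.inv(A)@np.append(com,1);print("com now",now[:3].round(1),"to dome",(np.array([516.3,-307.8,0])-now[:3])@u)
plan([s["tool_pos"][0],s["tool_pos"][1],35],s["tcp_rot"],1)
```

```text
t 21.38 [ 517.  -309.8   47.5] [179.9   5.9  82.1] F [ 0.23  0.14 -1.23] M [ 0.032 -0.033 -0.007] gap 41.6 q [-32.  13.  96.  -6.  69. -22.]
turn [-0.    -0.103  0.   ]
com now [ 516.5 -308.1   83.7] to dome 0.3017027461420757
1 rows of [0.0013, -0.0, 0.0124] [-0.0, -0.0, -0.0]
via [[517, -310, 35]]
```

>>> play_rows --deltas '[[[0.001,0,0.007],[0,0,0],1],[[0.0003,0,0.003],[0,0,0],1],[[0,0,0.001],[0,0,0],1],[[0,0,0],[0,0,0],1]]'

```text
time: 21.88
tool_pos: [516.3, -310.3, 35.0]
tcp_rot: [179.9, 5.8, 82.0]
ft_force: [-0.7, 1.3, -0.5]
finger_gap: 41.5
```

>>> play_rows --deltas '[[[0,0,0.001],[0,0,0],1]]'

```text
time: 22.0
tool_pos: [516.4, -310.6, 34.1]
tcp_rot: [179.9, 5.8, 82.0]
ft_force: [0.2, 0.4, -1.3]
finger_gap: 41.6
```

>>> play_rows --deltas '[[[0,0,0.001],[0,0,0],1]]'

```text
time: 22.12
tool_pos: [516.4, -310.7, 33.5]
tcp_rot: [179.9, 5.8, 82.0]
ft_force: [-3.6, 3.0, 7.6]
finger_gap: 41.8
```

>>> play_rows --deltas '[[[0.001,0,-0.002],[0,0,0],1],[[0,0,0],[0,0,0],1]]'

```text
time: 22.38
tool_pos: [516.8, -309.5, 35.6]
tcp_rot: [179.9, 5.8, 82.0]
ft_force: [-0.4, -0.7, -0.7]
finger_gap: 41.3
```

>>> play_rows --deltas '[[[0.0005,0,0.001],[0,0,0],1],[[0,0,0],[0,0,0],1]]'

```text
time: 22.62
tool_pos: [516.9, -309.0, 34.4]
tcp_rot: [179.9, 5.8, 82.0]
ft_force: [0.4, 0.4, -1.1]
finger_gap: 41.5
```

>>> play_rows --deltas '[[[-0.0003,0,0.0008],[0,0,0],1]]'

```text
time: 22.75
tool_pos: [516.8, -309.4, 33.6]
tcp_rot: [179.9, 5.8, 82.0]
ft_force: [-0.6, 0.3, 0.4]
finger_gap: 41.5
```

>>> play_rows --deltas '[[[0,0,0.0003],[0,0,0],1]]'

```text
time: 22.88
tool_pos: [516.9, -309.4, 33.6]
tcp_rot: [179.9, 5.8, 82.0]
ft_force: [-1.3, 1.1, 3.5]
finger_gap: 41.1
```

Light contact (3.5 N) with the sink levelled and re-centred. I relax, release gently and lift along the tool axis.

>>> play_rows --deltas '[[[0,0,0],[0,0,0],1],[[0,0,0],[0,0,0],0.42],[[0,0,0],[0,0,0],0.42],[[0,0,0],[0,0,0],0.42],[[0,0,0],[0,0,0],0],[[0,0,0],[0,0,0],0]]'

```text
time: 23.62
tool_pos: [517.0, -309.7, 33.5]
tcp_rot: [179.9, 5.8, 82.0]
ft_force: [0.4, 0.1, 0.0]
finger_gap: 82.7
```

>>> play_rows --deltas '[[[0,0,-0.01],[0,0,0],0],[[0,0,-0.03],[0,0,0],0],[[0,0,-0.05],[0,0,0],0],[[0,0,-0.05],[0,0,0],0],[[0,0,-0.03],[0,0,0],0]]'

```text
time: 24.25
tool_pos: [517.1, -290.8, 206.7]
tcp_rot: [-179.9, 5.7, 82.0]
ft_force: [0.6, -0.5, -0.9]
finger_gap: 85.3
```

```bash
python3 plan.py 440 -110 205 180 -10 45 6
```

```text
t 24.25 [ 517.1 -290.8  206.7] [-179.9    5.7   82. ] F [ 0.59 -0.49 -0.91] M [ 0.032 -0.079  0.03 ] gap 85.3 q [-31.   4.  88.  -5.  86. -22.]
6 rows of [0.023, -0.0242, 0.0003] [-0.0045, 0.0441, 0.1078]
via [[496, -265, 204], [479, -237, 202], [464, -207, 201], [453, -175, 201], [445, -143, 203], [440, -110, 205]]
```

>>> play_rows --deltas '[[[0.023,-0.024,0],[-0.004,0.044,0.108],0],[[0.023,-0.024,0],[-0.004,0.044,0.108],0.5],[[0.023,-0.024,0],[-0.004,0.044,0.108],1],[[0.023,-0.024,0],[-0.004,0.044,0.108],1],[[0.023,-0.024,0],[-0.004,0.044,0.108],1],[[0.023,-0.024,0],[-0.004,0.044,0.108],1]]'

```text
time: 25.0
tool_pos: [443.7, -107.2, 216.7]
tcp_rot: [179.5, -10.6, 43.9]
ft_force: [-0.2, 0.4, 0.3]
finger_gap: 0.4
```

```bash
python3 bal.py 2 1; sed 's/bs_1/bs_2/;s/bt_1/bt_2/' fin.py > fin2.py; python3 fin2.py | head -4 | sed 's/.*\(now [0-9.]*\) |.*now/scene \1 top/'; python3 prof.py pics/bt_2.png pics/bs_2.png | head -2; python3 plan.py 558 49.7 155 180 -30 5.4 6
```

```text
t 25.0 [ 443.7 -107.2  216.7] [179.5 -10.6  43.9] F [-0.22  0.41  0.32] M [-0.045  0.061  0.039] gap 0.4 q [-29. -22. 111.  10.  87.  17.]
bt mean diff 4.45 max 56.666666666666664 n>25: 131
bs mean diff 4.45 max 131.33333333333334 n>25: 189
scene now 118.5 top 7.7
scene now 117.3 top 7.7
scene now 119.7 top 7.6
scene now 118.2 top 7.9
top z 84 axis 0
-46:161 -44:161 -42:161 -40:161 -38:161 -36:161 -34:161 -32:161 -30:157 -28:149 -26:142 -24:140 -22:141 -20:143 -18:144 -16:145 -14:145 -12:144 -10:143 -8:142 -6:142 -4:142 -2:144 0:144 2:145 4:145 6:144 8:142 10:141 12:142 14:143 16:144 18:145 20:145 22:145 24:143 26:142 28:141 30:140 32:134 34:126 36:119 38:108 40:100 42:101 44:103 46:101
t 25.1 [ 443.6 -106.4  217. ] [179.5 -10.6  44.1] F [-0.57 -0.51 -0.05] M [-0.113  0.06  -0.011] gap 0.1 q [-29. -22. 111.  10.  87.  17.]
6 rows of [0.0249, -0.0148, 0.019] [-0.0377, 0.0539, 0.1062]
via [[454, -76, 203], [468, -47, 190], [485, -20, 179], [506, 6, 169], [531, 29, 161], [558, 50, 155]]
```

The tilt is now about -1.5 to -3° (it was about +7°), which is about level. On to the round key.

>>> play_rows --deltas '[[[0.025,-0.015,0.019],[-0.038,0.054,0.106],1],[[0.025,-0.015,0.019],[-0.038,0.054,0.106],1],[[0.025,-0.015,0.019],[-0.038,0.054,0.106],1],[[0.025,-0.015,0.019],[-0.038,0.054,0.106],1],[[0.025,-0.015,0.019],[-0.038,0.054,0.106],1],[[0.025,-0.015,0.019],[-0.038,0.054,0.106],1],[[0,0,0],[0,0,0],1]]'

```text
time: 25.98
tool_pos: [564.7, 50.7, 160.1]
tcp_rot: [179.4, -31.1, 5.1]
ft_force: [-1.5, -0.5, 0.1]
finger_gap: -0.1
```

```bash
python3 bal.py 3 2; python3 plan.py 603 53.9 77 180 -30 5.4 3
```

```text
t 25.98 [564.7  50.7 160.1] [179.4 -31.1   5.1] F [-1.52 -0.48  0.05] M [-0.029  0.266  0.003] gap -0.1 q [ -2. -29. 127.   4.  51.  81.]
bt mean diff 14.21 max 131.33333333333334 n>25: 608
bs mean diff 61.59 max 186.66666666666666 n>25: 2165
t 26.07 [564.7  49.1 161.2] [179.3 -31.1   5.2] F [-0.34 -0.81  0.29] M [-0.068  0.228  0.016] gap 0.1 q [ -3. -29. 127.   4.  51.  81.]
3 rows of [-0.0033, -0.0007, 0.0307] [0.0047, -0.0063, -0.0012]
via [[578, 51, 133], [590, 52, 105], [603, 54, 77]]
```

>>> play_rows --deltas '[[[-0.003,-0.001,0.03],[0.005,-0.006,-0.001],1],[[-0.003,-0.001,0.028],[0.005,-0.006,-0.001],1],[[-0.003,-0.001,0.02],[0.005,-0.006,-0.001],1],[[0,0,0],[0,0,0],1],[[0,0,0],[0,0,0],1]]'

```text
time: 26.7
tool_pos: [600.2, 48.0, 94.3]
tcp_rot: [179.6, -30.3, 5.8]
ft_force: [0.8, 0.7, 0.2]
finger_gap: 0.0
```

```bash
python3 bal.py 4 2
python3 - <<'E'
from fin import *
print("top angle",[ang(G(up(cv2.imread(f"pics/bt_{k}.png"),340,180)),240,165).round(1) for k in(2,3,4)])
E
python3 plan.py 615 54.9 56 180 -30 5.4 2
```

```text
t 26.7 [600.2  48.   94.3] [179.6 -30.3   5.8] F [0.77 0.74 0.18] M [0.018 0.192 0.008] gap 0.0 q [ -3. -17. 125.   6.  42.  78.]
bt mean diff 14.16 max 129.33333333333334 n>25: 606
bs mean diff 55.96 max 182.33333333333334 n>25: 2049
top angle [np.float64(7.7), np.float64(7.6), np.float64(7.7)]
t 26.8 [600.3  48.3  94.4] [179.6 -30.3   5.8] F [-0.23  0.63  0.44] M [ 0.014  0.243 -0.006] gap 0.2 q [ -3. -17. 125.   6.  42.  78.]
2 rows of [-0.0031, -0.0027, 0.0204] [0.0017, -0.0026, 0.003]
via [[608, 52, 75], [615, 55, 56]]
```

>>> play_rows --deltas '[[[-0.003,-0.003,0.018],[0.002,-0.003,0.003],1],[[-0.003,-0.003,0.014],[0.002,-0.003,0.003],1],[[0,0,0.002],[0,0,0],1],[[0,0,0],[0,0,0],1]]'

```text
time: 27.3
tool_pos: [613.7, 55.2, 65.3]
tcp_rot: [180.0, -30.2, 5.5]
ft_force: [0.4, 0.9, -0.4]
finger_gap: -0.0
```

```bash
python3 plan.py 618 55.3 51 180 -30 5.4 1
```

```text
t 27.3 [613.7  55.2  65.3] [180.  -30.2   5.5] F [ 0.39  0.86 -0.39] M [-0.051  0.216  0.013] gap -0.0 q [ -2. -11. 124.   6.  37.  79.]
1 rows of [-0.0035, 0.0003, 0.0145] [0.0001, -0.0043, 0.0011]
via [[618, 55, 51]]
```

>>> play_rows --deltas '[[[-0.003,0,0.006],[0,-0.004,0.001],1],[[-0.0005,0,0.005],[0,0,0],1],[[0,0,0.002],[0,0,0],1]]'

```text
time: 27.68
tool_pos: [617.9, 55.5, 52.7]
tcp_rot: [180.0, -30.1, 5.4]
ft_force: [0.1, -0.0, 0.0]
finger_gap: 0.2
```

>>> play_rows --deltas '[[[0,0,0.002],[0,0,0],1]]'

```text
time: 27.8
tool_pos: [619.0, 55.6, 50.8]
tcp_rot: [180.0, -30.1, 5.4]
ft_force: [0.5, 0.2, -0.1]
finger_gap: 0.0
```

>>> play_rows --deltas '[[[0,0,0.001],[0,0,0],1]]'

```text
time: 27.92
tool_pos: [619.5, 55.6, 49.8]
tcp_rot: [180.0, -30.1, 5.4]
ft_force: [-2.0, -0.3, 1.6]
finger_gap: 0.3
```

>>> play_rows --deltas '[[[0,0,0.002],[0,0,0],1],[[0,0,0.002],[0,0,0],1]]'

```text
time: 28.18
tool_pos: [621.5, 55.8, 46.3]
tcp_rot: [180.0, -30.1, 5.4]
ft_force: [-3.4, -0.3, 2.8]
finger_gap: -0.2
```

>>> play_rows --deltas '[[[0,0,0.0007],[0,0,0],1]]'

```text
time: 28.3
tool_pos: [621.7, 55.8, 46.0]
tcp_rot: [180.0, -30.0, 5.4]
ft_force: [-18.3, -2.0, 16.5]
finger_gap: 0.2
```

>>> play_rows --deltas '[[[0,0,0.0007],[0,0,0],1]]'

```text
time: 28.42
tool_pos: [621.8, 55.9, 45.9]
tcp_rot: [180.0, -30.0, 5.5]
ft_force: [-22.8, -3.0, 21.4]
finger_gap: 0.1
```

The hard stop was reached at 31 N, so the round key was fully down. I retreat so that it springs back and move over to the square key.

>>> play_rows --deltas '[[[0,0,-0.006],[0,0,0],1],[[0,0,-0.015],[0,0,0],1],[[0,0,-0.015],[0,0,0],1],[[0,0.027,0],[0,0,0],1],[[0,0.026,0],[0,0,0],1],[[0,0,0],[0,0,0],1],[[0,0,0],[0,0,0],1]]'

```text
time: 29.3
tool_pos: [609.4, 0.7, 79.2]
tcp_rot: [179.9, -30.2, 5.5]
ft_force: [0.3, -0.6, 0.1]
finger_gap: -0.1
```

```bash
python3 bal.py 5 4
python3 - <<'E'
from fin import *
print("top angle",ang(G(up(cv2.imread("pics/bt_5.png"),340,180)),240,165).round(1))
E
python3 plan.py 619.5 1.6 57 180 -30 5.4 2
```

```text
t 29.3 [609.4   0.7  79.2] [179.9 -30.2   5.5] F [ 0.33 -0.64  0.13] M [-0.026  0.275  0.037] gap -0.1 q [-10. -14. 125.  12.  41.  68.]
bt mean diff 0.49 max 2.6666666666666665 n>25: 0
bs mean diff 25.63 max 186.0 n>25: 1179
top angle 7.7
t 29.4 [609.4   1.1  79.2] [179.9 -30.2   5.6] F [-0.29  0.07 -0.  ] M [-0.048  0.216 -0.014] gap -0.0 q [-10. -14. 125.  12.  41.  68.]
2 rows of [-0.0012, 0.0002, 0.0121] [-0.0001, -0.0014, 0.0012]
via [[614, 1, 68], [620, 2, 57]]
```

>>> play_rows --deltas '[[[-0.001,0,0.012],[0,-0.001,0.001],1],[[-0.001,0,0.01],[0,-0.001,0.001],1],[[0,0,0.003],[0,0,0],1]]'

```text
time: 29.78
tool_pos: [620.5, 3.8, 54.5]
tcp_rot: [-180.0, -30.0, 5.5]
ft_force: [-0.3, 0.2, -0.4]
finger_gap: -0.0
```

```bash
python3 plan.py 624.5 2.0 49.9 180 -30 5.4 1
```

```text
t 29.77 [620.5   3.8  54.5] [-180.   -30.     5.5] F [-0.34  0.22 -0.39] M [-0.001  0.264 -0.067] gap -0.0 q [ -9.  -9. 124.  12.  37.  68.]
1 rows of [0.001, 0.0022, 0.0059] [-0.0013, -0.0002, 0.0017]
via [[624, 2, 50]]
```

>>> play_rows --deltas '[[[0.001,0.002,0.002],[0,0,0],1],[[0,0,0.002],[0,0,0],1]]'

```text
time: 30.02
tool_pos: [623.6, 2.3, 50.7]
tcp_rot: [-180.0, -29.9, 5.5]
ft_force: [-0.0, -0.1, 0.8]
finger_gap: -0.1
```

>>> play_rows --deltas '[[[0,0,0.001],[0,0,0],1]]'

```text
time: 30.15
tool_pos: [624.0, 2.4, 49.7]
tcp_rot: [-180.0, -29.9, 5.5]
ft_force: [-2.3, 1.1, 1.1]
finger_gap: -0.4
```

>>> play_rows --deltas '[[[0,0,0.001],[0,0,0],1]]'

```text
time: 30.28
tool_pos: [624.5, 2.4, 48.9]
tcp_rot: [-180.0, -29.9, 5.5]
ft_force: [-3.3, 0.6, 2.0]
finger_gap: -0.1
```

>>> play_rows --deltas '[[[0,0,0.002],[0,0,0],1],[[0,0,0.001],[0,0,0],1]]'

```text
time: 30.52
tool_pos: [625.9, 2.5, 46.3]
tcp_rot: [-180.0, -29.9, 5.5]
ft_force: [-3.6, 0.2, 2.7]
finger_gap: -0.1
```

>>> play_rows --deltas '[[[0,0,0.0007],[0,0,0],1]]'

```text
time: 30.65
tool_pos: [626.3, 2.5, 45.9]
tcp_rot: [-180.0, -29.9, 5.5]
ft_force: [-11.0, -1.5, 11.4]
finger_gap: 0.3
```

>>> play_rows --deltas '[[[0,0,0.0007],[0,0,0],1]]'

```text
time: 30.78
tool_pos: [626.4, 2.6, 45.7]
tcp_rot: [-180.0, -29.9, 5.6]
ft_force: [-22.1, -1.3, 20.9]
finger_gap: 0.1
```

The square key is down to its stop. I retreat and check everything for the last time.

>>> play_rows --deltas '[[[0,0,-0.006],[0,0,0],1],[[0,0,-0.02],[0,0,0],1],[[0,0,-0.04],[0,0,0],1],[[0,0,-0.05],[0,0,0],1],[[-0.04,0,-0.02],[0,0,0],1],[[-0.04,0,-0.02],[0,0,0],1],[[0,0,0],[0,0,0],1],[[0,0,0],[0,0,0],1]]'

```text
time: 31.78
tool_pos: [479.7, -13.3, 149.3]
tcp_rot: [179.7, -30.6, 5.7]
ft_force: [0.9, -0.6, 0.6]
finger_gap: 0.3
```

```bash
python3 bal.py 6 2; sed 's/bs_1/bs_6/;s/bt_1/bt_6/' fin.py > fin2.py; python3 fin2.py | head -4 | sed 's/.*\(now [0-9.]*\) |.*now/scene \1 top/'
python3 - <<'E'
from h import *
a=cv2.imread("pics/top0.png").astype(float);b=cv2.imread("pics/bt_6.png").astype(float)
g=cv2.cvtColor(b.astype(np.uint8),6)
print("caps",[(x[0].round(1).tolist(),int(x[1])) for x in sorted(blobs(g>135,(193,289,155,185),20,200),key=lambda q:q[0][0])])
# bystanders by colour centroid before/after
for n,lo,hi in(("yellow",(18,120,80),(35,255,255)),("green",(60,60,30),(90,255,255)),("pink",(165,60,60),(179,255,255)),("orange",(5,120,60),(16,255,255))):
    c=[]
    for im in(a,b):
        m=cv2.inRange(cv2.cvtColor(im.astype(np.uint8),40),lo,hi);m[:,:50]=0;m[:125]=0;m[:,440:]=0;M=cv2.moments(m,True);c.append((M["m10"]/max(M["m00"],1),M["m01"]/max(M["m00"],1),M["m00"]))
    print(n,np.round(c,1).tolist())
E
```

```text
t 31.77 [479.7 -13.3 149.3] [179.7 -30.6   5.7] F [ 0.9  -0.63  0.63] M [-0.005  0.235 -0.016] gap 0.3 q [-17. -49. 140.  13.  61.  64.]
bt mean diff 14.05 max 129.0 n>25: 605
bs mean diff 36.43 max 177.66666666666666 n>25: 978
scene now 118.5 top 7.6
scene now 117.2 top 7.5
scene now 119.7 top 7.6
scene now 118.1 top 7.8
caps [([206.0, 170.7], 64), ([228.0, 168.9], 75), ([250.1, 167.1], 82), ([272.3, 165.2], 71)]
yellow [[231.9, 238.4, 269.0], [232.2, 236.7, 216.0]]
green [[283.0, 223.6, 1026.0], [282.8, 222.9, 1009.0]]
pink [[104.7, 255.9, 284.0], [104.6, 256.2, 246.0]]
orange [[355.2, 149.6, 117.0], [355.1, 149.6, 114.0]]
```

```bash
python3 -c "
from bench import r
print(r.hand_in())"
```

```text
the job is handed in; nothing more can be done
None
```

The job is done and handed in at about 32 s of the 70 s. I pressed zero (bar) with the probe bare, balanced the grey heat sink on the dome fins up, then pressed measure (round) and store (square). I never approached the cross key or the pink look-alike.

- **Keys:** each of the three was driven to its hard stop and let go. In the last picture all four caps sit within 0.5 px of where they started. The bar press was harder than intended, about 78 N at the fingertips before I backed off. The later two peaked at about 31 N.
- **Balance:** the first placing left the sink tilted by about 6–7°, so I regrasped, levelled and re-centred it before measuring. It now reads about 1.5–3° off level. Its fin angle stayed the same, within reading noise, from release through both key presses to the last check.
- **Bystanders:** the circuit board, transformer and pink look-alike moved less than 1 px. The screwdriver's colour centre moved 1.7 px, probably because the arm or its shadow hid part of it. I did not re-measure the mug, capacitor or reel; the arm never went near them.
- **Checks that disagreed:**
  - The closed fingers end about 31 mm short of the reported tool tip, so I went by contact force and measured offsets instead.
  - I misread a base edge as a fin edge in one picture, which caused the first off-centre placing.
  - The last whole-crop picture differences were large, most likely from the arm and its shadow in view, so I relied on the fin angle for the balance check.

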